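# Clear the specimen-preparation bench for the microscope

## Robot

A 6-joint arm with a two-finger parallel gripper is mounted at the origin on the work surface. World frame = base frame: x ahead of the robot, y to its left, z up, the work surface at z = 0. Lengths are in m, angles in degrees, forces in N, time in s.
With the tool pointing down it reaches from about 0.3 to 0.75 m from the base axis. Payload 8.5 kg.
Tool frame: the origin (TCP) lies midway between the tips of the shut fingers; the grasp point (between the pads) lies 19 mm behind it; z points along the fingers, y is the direction in which the jaws open and shut (so a half turn about z gives the same grasp; the last joint's range is limited). The gripper opens to 85 mm and grips with 20 to 120 N. Pads are 22 mm wide; open, the fingers measure 114 mm over their backs; the gripper's body (76 mm by 85 mm) begins 54 mm behind the grasp point. The pads swing forward as they close: fully open they stand 13 mm farther back than shut.
Start: joints at [56.018, 21.807, 74.336, -0, 83.858, -12.336], TCP at [0.203, 0.511, 0.231] pointing down, gripper open.
Joint ranges: [-178.18, 178.18], [-50.72, 133.34], [12.68, 142.11], [-81.47, 261.47], [9.98, 163.14], [-165.26, 165.26]. Speed limits (degrees/s): [136.94, 136.94, 180, 180, 180, 180].

## Interface

Orientations are given as a 3x3 rotation matrix whose columns are the frame's x, y, z axes.
In Python, from rig import env gives the robot as it stands.
- The arm moves only by the shell command python3 -m inch 'ROWS' [FORCE]. ROWS is text: rows parted by semicolons, each of 5 numbers parted by spaces: the finger opening in mm, from 0 to 85.4, then the shift along the tool's x, y, z in mm, then the turn about the tool's z in degrees. In form: jaw dx dy dz turn; .... A call has 1 to 10 rows; each row is the pose to reach, as a shift and turn from the pose commanded when the call began, along the tool's axes at that moment; what a row does not reach only later rows make up. A row lasts 1/8 s, in which the tool goes at most 62.5 mm and 10.7 degrees, less where a joint would pass 70% of its speed; a pose out of reach is approached as far as the arm can. A call with a gripper value outside its range is refused whole. The fingers move at their own pace and stop on an object; FORCE is the grip in N (left out, the last holds). Time passes only in rows, so rows that repeat a pose let the fingers close. It gives the time, the measured TCP pose, the force and the opening at its end, in the units of the state.
- env.observe(): the state, without advancing time (a new reading comes with each control period).
- env.get_image(name): name is "scene" or "top" or "wrist"; returns a dict with "color" (420x560x3 uint8, blue, green, red), "range_z" (420x560 float32, m along the optical axis (not along the pixel's ray), 0 where there is no reading), "fov_y" (degrees; the focal length in pixels is half the picture's height over the tangent of half this angle, whatever the lens; pixels are square), "cx", "cy" (the principal point, pixels), "k1" (the pictures are not rectified: a ray, as slopes to the right and down, at radius r is drawn at 1 + k1 r^2 times it, then the intrinsics apply), "R" (3x3) and "t" (3): a world point X has camera coordinates R X + t. Camera axes: x right, y down, z forward; pixel columns grow to the right and rows downward; lengths in m; the calibration is good to about 2 mm. A picture is of the moment at which its call begins.
- env.close_job(): hands the job in, once; it reports no verdict.
The state is a dict: "time_s": time; "q": joint angles; "qvel": joint speeds; "joint_efforts": joint torques, N m; "position": TCP position; "tool_rot": TCP orientation; "ft_force": force on the tool from outside, world axes, zero at the start; "wrist_torque": the same for the moment, N m; "grip_width": finger opening in m.
Only numpy, scipy, OpenCV 4.12 (cv2) and the standard library are available. Lean on these libraries where they do the work, as an engineer would, in place of code of your own. Each camera call takes 0.05 s, during which the arm holds its last target.

## Task

Get the bench ready for the microscope: hang the mallet that stands in a beaker back in the ring of the stand, handle down through the ring with its head resting on it, and nest all the other beakers into the beaker it stood in, as one upright stack with each fully home. Roll every hexagonal bar over in its rubber-lined tray, without picking it up, until its yellow-striped ground flat is on top, leaving each bar lying flat on the liner. Leave the bottles, resin discs, dish and box where they are; a bar may get knocked aside meanwhile, so check the result.

Things in the scene. Friction and masses are not known exactly. Their poses are not given: they have to be found in the camera images.
- mallet: soft-faced mallet standing handle-down in beaker_a, its head lying across the rim. Head: red cylinder with cream faces, 36 mm in diameter, 85 mm long, along the body's x axis; black handle 22 mm in diameter along -z, its end 96 mm below the origin. Origin: centre of the head; z up, away from the handle. 0.22 kg. With its head across a ring or rim it hangs upright by itself.
- beaker_a: white plastic stacking beaker, 92 mm high, rim 64 mm outer / 59 mm inner diameter, tapering to 51 mm at a step 36 mm up, foot 42 mm in diameter, 0.07 kg. A ledge inside, 36 mm up, carries the foot of a nested beaker, which thus stands 36 mm higher, with 1.5 mm play. Origin: centre of its underside, z up. Holds the mallet at first; bottom of the finished stack.
- beaker_b: white plastic stacking beaker, 92 mm high, rim 64 mm outer / 59 mm inner diameter, tapering to 51 mm at a step 36 mm up, foot 42 mm in diameter, 0.07 kg. A ledge inside, 36 mm up, carries the foot of a nested beaker, which thus stands 36 mm higher, with 1.5 mm play. Origin: centre of its underside, z up. Empty, upright on the bench. May be absent.
- beaker_c: white plastic stacking beaker, 92 mm high, rim 64 mm outer / 59 mm inner diameter, tapering to 51 mm at a step 36 mm up, foot 42 mm in diameter, 0.07 kg. A ledge inside, 36 mm up, carries the foot of a nested beaker, which thus stands 36 mm higher, with 1.5 mm play. Origin: centre of its underside, z up. Empty, upright on the bench. May be absent.
- beaker_d: white plastic stacking beaker, 92 mm high, rim 64 mm outer / 59 mm inner diameter, tapering to 51 mm at a step 36 mm up, foot 42 mm in diameter, 0.07 kg. A ledge inside, 36 mm up, carries the foot of a nested beaker, which thus stands 36 mm higher, with 1.5 mm play. Origin: centre of its underside, z up. Empty, upright on the bench. May be absent.
- bar1: lying hexagonal aluminium bar, 44 mm across flats (50.8 across corners, each flat 25.4 wide), 95 mm long, about 0.4 kg; one long flat is ground bright with an 11 mm wide yellow stripe along it (yellow tick beside it on both ends). Origin: the bar's centre, 22 mm above the tray's liner when on a flat; y axis along the bar; z axis out of the striped flat. May be absent.
- bar2: lying hexagonal aluminium bar, 44 mm across flats (50.8 across corners, each flat 25.4 wide), 95 mm long, about 0.4 kg; one long flat is ground bright with an 11 mm wide yellow stripe along it (yellow tick beside it on both ends). Origin: the bar's centre, 22 mm above the tray's liner when on a flat; y axis along the bar; z axis out of the striped flat. May be absent.
- bar3: lying hexagonal aluminium bar, 44 mm across flats (50.8 across corners, each flat 25.4 wide), 95 mm long, about 0.4 kg; one long flat is ground bright with an 11 mm wide yellow stripe along it (yellow tick beside it on both ends). Origin: the bar's centre, 22 mm above the tray's liner when on a flat; y axis along the bar; z axis out of the striped flat. May be absent.
- ring (a point): centre of the fixed, level support ring of a low retort stand, at the height of the ring's top, 134 mm above the bench; 8 mm steel rod, 44 mm inside and 60 mm outside diameter. The stand's rod (12 mm thick, 184 mm high) rises 100 mm from here along this point's +x axis, with a 30 mm clamp block at ring height; its base plate (12 mm thick) lies below the ring.
- tray: shallow fixed tray, white rim round a blue-grey rubber liner (friction about 0.9). Inside 300 mm (its x axis) by 440 mm (its y axis); liner 4 mm and rim top 19 mm above the bench, rim 6 mm thick. Origin: centre of its underside. A bar on it tipped over 30 degrees about a lower edge falls onto its next flat by itself, its centre having moved 25.4 mm; knocked, it may tumble several flats.
- amber_bottle: amber reagent bottle, 56 mm in diameter, 120 mm high, origin at the centre of its underside. To be left alone.
- wash_bottle: white wash bottle with a red cap and spout, 56 mm in diameter, 165 mm high, origin at the centre of its underside. To be left alone.
- mount1: small black resin disc, 32 mm in diameter, 20 mm high, origin at the centre of its underside. To be left alone.
- mount2: small green resin disc, 32 mm in diameter, 20 mm high, origin at the centre of its underside. To be left alone.
- dish: closed flat round dish, 93 mm in diameter, 16 mm high, origin at the centre of its underside. To be left alone.
- slide_box: blue box, 102 by 87 mm, 35 mm high, origin at the centre of its underside. To be left alone.
There are look-alikes about, which are no part of the job. Leave any blue or purple look-alike of the beaker_d alone. Leave any turquoise look-alike of the bar3 alone.

How it is judged (in metres and radians):
At the end, for the whole second after the job is handed in: Mallet upright in the ring (within 15 mm of its axis, head centre 8 to 26 mm above it, tilt under 0.25 rad); all other beakers nested on the upright beaker_a (within 10 mm, tilt under 0.12 rad); every bar flat in the tray, striped flat up within 0.12 rad; all at rest (horizontal distance between mallet and ring below 0.015 m and z of mallet in the frame of ring between 0.008 and 0.026 m and angle between mallet's own z axis and vertical below 0.25 rad and linear speed of each of mallet, beaker_b, beaker_c, beaker_d, bar1, bar2, bar3 below 0.03 m/s and angle between beaker_a's own z axis and vertical below 0.08 rad and height (world z) of beaker_a below 0.008 m and horizontal distance between each of beaker_b, beaker_c, beaker_d and beaker_a below 0.01 m and angle between each of beaker_b, beaker_c, beaker_d, bar1, bar2, bar3's own z axis and vertical below 0.12 rad and height (world z) of beaker_b between 0.025 and 0.118 m and height (world z) of beaker_c between 0.025 and 0.118 m and height (world z) of beaker_d between 0.025 and 0.118 m and x of bar1 in the frame of tray between -0.15 and 0.15 m and y of bar1 in the frame of tray between -0.22 and 0.22 m and height (world z) of each of bar1, bar2, bar3 below 0.034 m and x of bar2 in the frame of tray between -0.15 and 0.15 m and y of bar2 in the frame of tray between -0.22 and 0.22 m and x of bar3 in the frame of tray between -0.15 and 0.15 m and y of bar3 in the frame of tray between -0.22 and 0.22 m); the robot touches nothing.
It fails at once if a bar was lifted more than 35 mm off the liner instead of being rolled over (height (world z) of any of bar1, bar2, bar3 above 0.062 m).
It fails at once if a bottle, resin disc, the dish or the box was pushed more than 30 mm or knocked over ((distance of amber_bottle from where it was at the start of the episode above 0.03 m or angle between amber_bottle's own z axis and vertical above 0.6 rad) or (distance of wash_bottle from where it was at the start of the episode above 0.03 m or angle between wash_bottle's own z axis and vertical above 0.6 rad) or (distance of mount1 from where it was at the start of the episode above 0.03 m or angle between mount1's own z axis and vertical above 0.6 rad) or (distance of mount2 from where it was at the start of the episode above 0.03 m or angle between mount2's own z axis and vertical above 0.6 rad) or (distance of dish from where it was at the start of the episode above 0.03 m or angle between dish's own z axis and vertical above 0.6 rad) or (distance of slide_box from where it was at the start of the episode above 0.03 m or angle between slide_box's own z axis and vertical above 0.6 rad)).
Of bar1, bar2, bar3 only 2 to 3 are there at a start; the rules pass over those that are not, and their reading is None.
Of beaker_b, beaker_c, beaker_d only 2 to 3 are there at a start; the rules pass over those that are not, and their reading is None.
At some moment in a run one of bar1, bar2, bar3 may be knocked a few centimetres aside while the robot is not near it.
It also fails if it takes over 210 s, if anything falls off the work surface, if the arm or the gripper's body presses on something with over 40 N, if the wrist force passes 120 N, or if a joint passes its speed limit or range.

## Working session

There is one attempt and no reset: what is moved stays moved. The work goes in short steps, Python scripts to look and compute and a shell command to move; the robot and the scene stay as the last step left them, time stands still between calls to the robot, and variables do not carry over. Pictures are saved under pics/ and viewed, and the job is handed in when it is done.

```bash
ls; mkdir -p pics; cat > h.py <<'E'
import numpy as np, cv2
from rig import env
def save(name,fn):
    d=env.get_image(name); cv2.imwrite('pics/'+fn+'.png',d['color']); np.savez('pics/'+fn+'.npz',**{k:v for k,v in d.items()}); return d
def load(fn): return dict(np.load('pics/'+fn+'.npz'))
def f(d): return d['color'].shape[0]/2/np.tan(np.radians(float(d['fov_y'])/2))
def ray(d,u,v):
    a=np.array([(u-d['cx'])/f(d),(v-d['cy'])/f(d)]); s=a.copy()
    for _ in range(20): s=a/(1+d['k1']*(s@s))
    return np.array([s[0],s[1],1.])
def w(d,u,v,z=None):
    """world point at pixel: by depth, or on the plane world z"""
    r=ray(d,u,v); R=d['R'];t=d['t']
    if z is None: return R.T@(r*d['range_z'][int(round(v)),int(round(u))]-t)
    c=-R.T@t; k=R.T@r; return c+k*(z-c[2])/k[2]
def cloud(d):
    H,W=d['range_z'].shape; u,v=np.meshgrid(np.arange(W),np.arange(H))
    a=np.stack([(u-d['cx'])/f(d),(v-d['cy'])/f(d)],-1); s=a.copy()
    for _ in range(20): s=a/(1+d['k1']*(s**2).sum(-1,keepdims=True))
    p=np.concatenate([s,np.ones((H,W,1))],-1)*d['range_z'][...,None]
    return (p-d['t'])@d['R']
def px(d,X):
    c=d['R']@np.array(X)+d['t']; s=c[:2]/c[2]; s=s*(1+d['k1']*(s@s)); return s*f(d)+[d['cx'],d['cy']]
def crop(fn,u0,v0,u1,v1,k,out):
    i=cv2.imread('pics/'+fn+'.png')[v0:v1,u0:u1]; cv2.imwrite('pics/'+out+'.png',cv2.resize(i,None,fx=k,fy=k,interpolation=cv2.INTER_CUBIC))
E
python3 - <<'E'
from h import *
for n in ['scene','top','wrist']: d=save(n,n+'0'); print(n,d['fov_y'],d['k1'],-d['R'].T@d['t'])
s=env.observe(); print(s['position'],s['tool_rot'],s['ft_force'],s['grip_width'],s['time_s'])
E
```

```text
pics
scene 42.333077725888074 -0.0698754962583174 [1.21639779 1.01789616 0.89161142]
top 48.77466147248121 0.04711695396759582 [ 0.48354687 -0.02728613  1.46170058]
wrist 70.61813011254115 0.014985704163843427 [0.12677479 0.54096697 0.37289879]
[0.20274703 0.51104255 0.23087335] [[-9.29492382e-01  3.68840839e-01 -5.88997321e-04]
 [ 3.68841244e-01  9.29491985e-01 -8.87388625e-04]
 [ 2.20163124e-04 -1.04206747e-03 -9.99999433e-01]] [ 0.4554529  -0.04914531 -0.01633046] 0.08557553368500571 0.15
```

View pics/scene0.png

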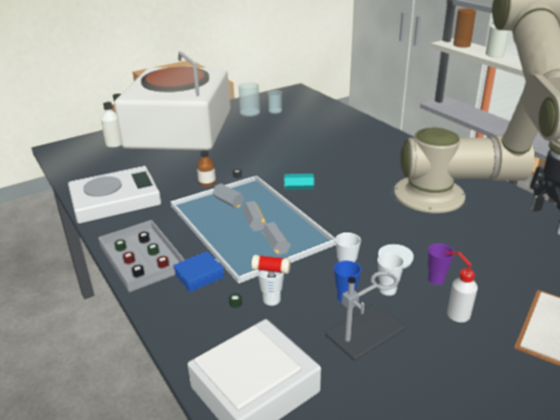

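View pics/top0.png

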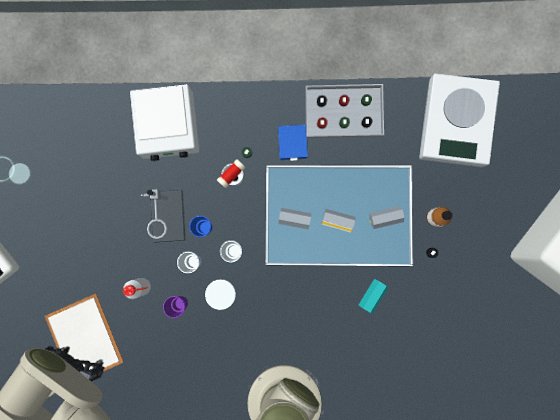

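View pics/wrist0.png

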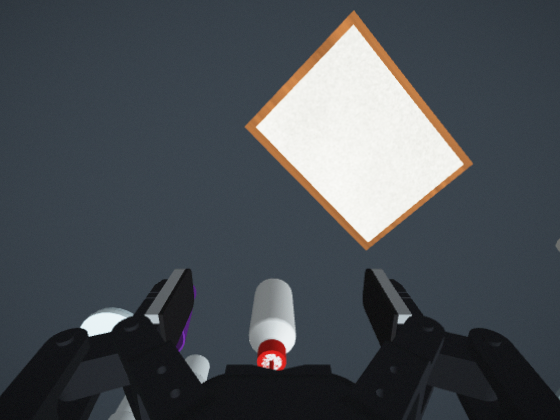

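Top view: the mallet beaker is at (231,173), white beakers at (188,262) and (231,251), blue at (201,226) and purple at (175,307) as look-alikes. The bars are at (295,217), (339,220) and (386,217), with a turquoise look-alike at (372,296). The ring is at (157,229). I'll check close crops.

```bash
python3 - <<'E'
from h import *
crop('top0',140,150,260,320,3.5,'c1'); crop('top0',262,160,450,320,4,'c2'); crop('scene0',150,160,330,270,4,'c3')
d=load('top0'); P=cloud(d); np.set_printoptions(precision=4,suppress=True)
# tray corners (rim outer) 
for u,v in [(266,166),(411,166),(412,265),(267,265)]: print('tray',w(d,u,v,0.019))
# height map listing of objects
print('beakers')
for n,(u,v) in dict(a=(231,173),b=(188,262),c=(231,251),blue=(201,226),ring=(157,229),mal=(231,173),wash=(136,288),purp=(175,307),dish=(220,294),m2=(247,152)).items(): print(n,w(d,u,v))
E
```

```text
tray [0.7287 0.0478 0.019 ]
tray [ 0.7211 -0.4033  0.019 ]
tray [ 0.4149 -0.3977  0.019 ]
tray [0.419  0.0477 0.019 ]
beakers
a [0.6914 0.1442 0.1268]
b [0.4306 0.297  0.0032]
c [0.4635 0.1613 0.0048]
blue [0.5433 0.2558 0.004 ]
ring [0.5355 0.3935 0.0087]
mal [0.6914 0.1442 0.1268]
wash [0.3613 0.4245 0.1084]
purp [0.2937 0.3329 0.0205]
dish [0.3313 0.1944 0.0168]
m2 [0.773  0.1067 0.0238]
```

View pics/c1.png

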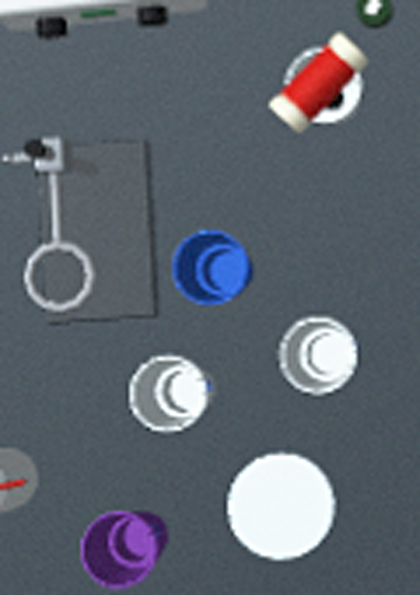

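View pics/c2.png

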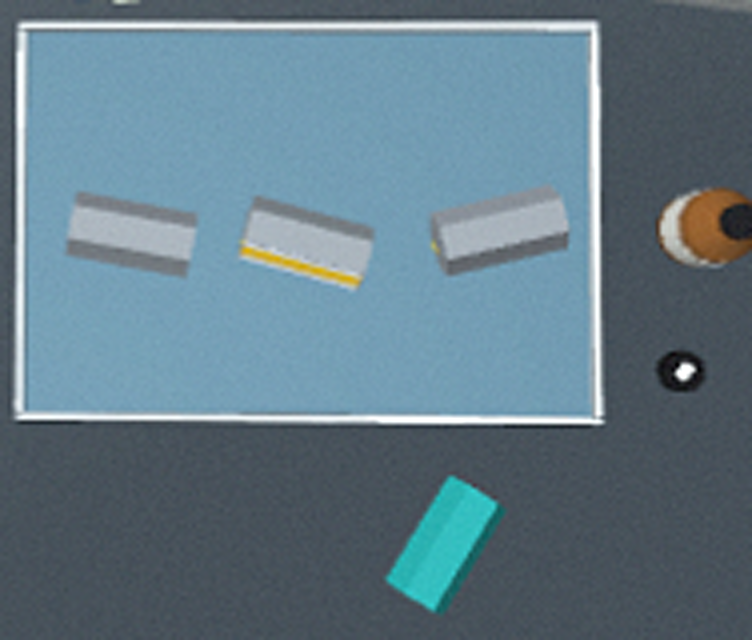

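View pics/c3.png

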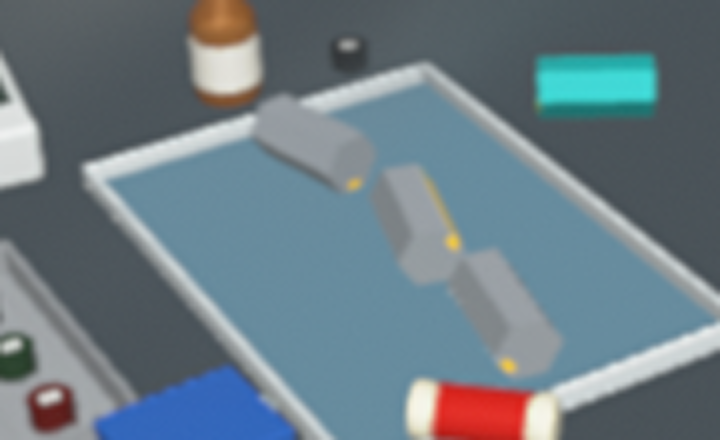

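```bash
cat >> h.py <<'E'
def c2p(x,y,k,u0,v0): return (x+.5)/k-.5+u0,(y+.5)/k-.5+v0
def go(p,yaw=None):
    """rows needed: world target TCP p (m), yaw deg = world angle of the jaw (tool y) axis"""
    s=env.observe(); R=s['tool_rot']; dd=R.T@(np.array(p)-s['position'])*1000
    tr=0
    if yaw is not None:
        ty=np.degrees(np.arctan2(R[1,1],R[0,1])); tr=-((yaw-ty+90)%180-90)
    print('t',round(s['time_s'],2),'pos',np.round(s['position'],4),'-> d',np.round(dd,1),'turn',round(tr,1),'j6',round(s['q'][5],1),'F',np.round(s['ft_force'],1),'w',round(s['grip_width'],4))
def circ(pts):
    A=np.c_[2*pts,np.ones(len(pts))]; c=np.linalg.lstsq(A,(pts**2).sum(1),rcond=None)[0]; return c[:2],np.sqrt(c[2]+c[:2]@c[:2])
E
python3 - <<'E'
from h import *
np.set_printoptions(precision=4,suppress=True)
d=load('top0'); P=cloud(d)
q=lambda x,y:c2p(x,y,3.5,140,150)
for n,c,z in [('b',(168,394),.092),('c',(318,355),.092),('ring',(58,276),.134),('rod',(36,150),.184),('clamp',(50,153),.145),('mal1',(347,50),.112),('mal2',(291,113),.112),('blue',(211,267),.092),('a rim',(323,84),.092)]:
    print(n,w(d,*q(*c),z)[:2])
X=P.reshape(-1,3)
for n,c,r,z0,z1 in [('b',(.428,.277),.045,.084,.1),('c',(.46,.155),.045,.084,.1),('ring',(.5,.38),.045,.125,.145),('a',(.69,.144),.045,.08,.1)]:
    m=(np.hypot(X[:,0]-c[0],X[:,1]-c[1])<r)&(X[:,2]>z0)&(X[:,2]<z1); print(n,m.sum(),circ(X[m,:2]) if m.sum()>5 else '')
m=(np.hypot(X[:,0]-.69,X[:,1]-.144)<.07)&(X[:,2]>.105)&(X[:,2]<.14)
y=X[m]; c=(y.min(0)+y.max(0))/2; r=cv2.minAreaRect((y[:,:2]*1000).astype(np.float32)); print('mallet',c,m.sum(),r,y.mean(0))
E
```

```text
b [0.4333 0.2783]
c [0.4645 0.1514]
ring [0.5325 0.3595]
rod [0.631  0.3628]
clamp [0.6329 0.3632]
mal1 [0.7202 0.123 ]
mal2 [0.6676 0.1705]
blue [0.54   0.2419]
a rim [0.6949 0.1459]
b 76 (array([0.4337, 0.2791]), np.float64(0.030160737397550846))
c 77 (array([0.4642, 0.1499]), np.float64(0.029916598198103928))
ring 75 (array([0.5305, 0.3596]), np.float64(0.024184206230347567))
a 43 (array([0.6932, 0.1441]), np.float64(0.03010281962084637))
mallet [0.6909 0.1456 0.1218] 356 ((691.9669189453125, 145.84884643554688), (36.418418884277344, 84.71710205078125), 44.85845947265625) [0.6909 0.1436 0.1234]
```

```bash
python3 -c "
from h import *
go([.692,.1452,.22],46)"
```

```text
t 0.15 pos [0.2027 0.511  0.2309] -> d [-589.7 -159.6   10.9] turn 22.4 j6 -12.3 F [ 0.5 -0.  -0. ] w 0.0856
```

```bash
python3 -m inch '85 -40 -11 0 0; 85 -100 -27 0 2; 85 -160 -43 0 5; 85 -220 -60 0 8; 85 -280 -76 0 12; 85 -340 -92 0 16; 85 -400 -108 0 20; 85 -460 -124 0 22; 85 -510 -138 0 22; 85 -540 -146 0 22'; python3 -c "
from h import *
go([.692,.1452,.22],46)"
```

```text
time_s: 1.4
position: [0.6525, 0.1742, 0.2304]
tool_rot: [[-0.722, 0.692, -0.001], [0.692, 0.722, -0.0], [0.001, -0.001, -1.0]]
ft_force: [0.3, 0.6, -0.8]
grip_width: 0.0847
t 1.4 pos [0.6525 0.1742 0.2304] -> d [-48.6   6.4  10.3] turn 0.2 j6 -41.3 F [ 0.3  0.6 -0.8] w 0.0847
```

```bash
python3 -m inch '85 -30 4 10 0; 85 -48 6 15 0; 85 -48 6 15 0'; python3 -c "
from h import *
d=save('wrist','w1'); save('top','t1'); go([.692,.1452,.097],46)"
```

```text
time_s: 1.78
position: [0.69, 0.147, 0.2152]
tool_rot: [[-0.723, 0.691, -0.002], [0.691, 0.723, -0.0], [0.001, -0.001, -1.0]]
ft_force: [-0.3, 0.3, 0.4]
grip_width: 0.0849
t 1.88 pos [0.6893 0.1482 0.2166] -> d [ -4.1  -0.4 119.6] turn 0.4 j6 -43.9 F [0.  0.4 0.3] w 0.0847
```

View pics/w1.png

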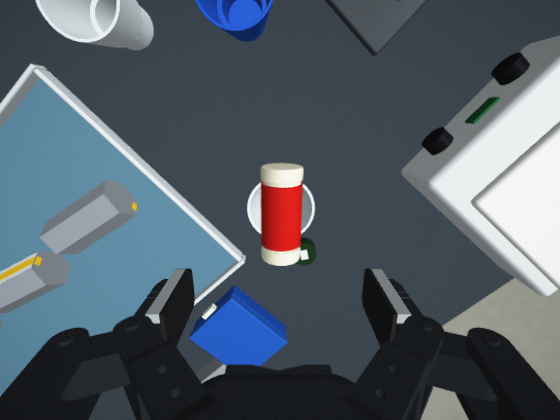

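The head is between the jaws and aligned, from (282,165) to (281,264). Measuring from this view, then descending.

```bash
python3 -c "
from h import *
d=load('w1'); P=cloud(d).reshape(-1,3)
m=(np.hypot(P[:,0]-.69,P[:,1]-.144)<.07)&(P[:,2]>.108)&(P[:,2]<.135)
y=P[m]; print(m.sum(),y[:,2].max(),cv2.minAreaRect((y[:,:2]*1000).astype(np.float32)))
u=w(d,282,165,.12);v=w(d,281,264,.12);print(u,v,(u+v)/2, np.degrees(np.arctan2(*(u-v)[1::-1])))
"; python3 -m inch '85 -4 0 30 0; 85 -4 0 70 0; 85 -4 0 90 0;85 -4 0 90 0'
```

```text
3939 0.1292369359356624 ((693.8433227539062, 146.10183715820312), (35.7396240234375, 84.8128433227539), 46.01420974731445)
[0.66228797 0.17768093 0.12      ] [0.72623899 0.11576311 0.12      ] [0.69426348 0.14672202 0.12      ] 135.92543754186747
time_s: 2.38
position: [0.6916, 0.1457, 0.1256]
tool_rot: [[-0.724, 0.689, -0.002], [0.689, 0.724, 0.0], [0.002, -0.002, -1.0]]
ft_force: [0.9, -1.0, 0.7]
grip_width: 0.0854
```

```bash
python3 -m inch '85 -1 1 20 0; 85 -1 1 28 0; 85 -1 1 28 0;30 -1 1 28 0;30 -1 1 28 0;30 -1 1 28 0;30 -1 1 28 0' 50;python3 -c "
from h import *
go([.692,.1452,.26],46)"
```

```text
time_s: 3.25
position: [0.6945, 0.1449, 0.099]
tool_rot: [[-0.724, 0.69, 0.001], [0.69, 0.724, 0.0], [-0.001, 0.001, -1.0]]
ft_force: [0.7, 2.2, 3.0]
grip_width: 0.0346
t 3.25 pos [0.6945 0.1449 0.099 ] -> d [   1.9   -1.3 -161. ] turn 0.4 j6 -44.1 F [0.7 2.2 3. ] w 0.0346
```

```bash
python3 -m inch '30 0 0 -15 0;30 0 0 -50 0; 30 0 0 -100 0; 30 0 0 -150 0; 30 0 0 -180 0;30 0 0 -180 0';python3 -c "
from h import *
d=save('wrist','w2'); save('scene','s2'); go([.531,.36,.279],0)"
```

```text
time_s: 4.0
position: [0.6944, 0.1448, 0.2811]
tool_rot: [[-0.724, 0.69, 0.005], [0.69, 0.724, 0.0], [-0.003, 0.004, -1.0]]
ft_force: [0.3, -0.1, -2.4]
grip_width: 0.0342
t 4.1 pos [0.6937 0.1447 0.2768] -> d [266.3  43.4  -1.9] turn 46.3 j6 -44.1 F [-0.7 -0.1 -2.8] w 0.0343
```

View pics/w2.png

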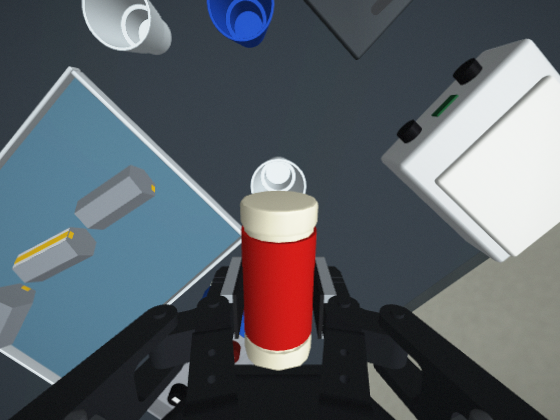

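View pics/s2.png

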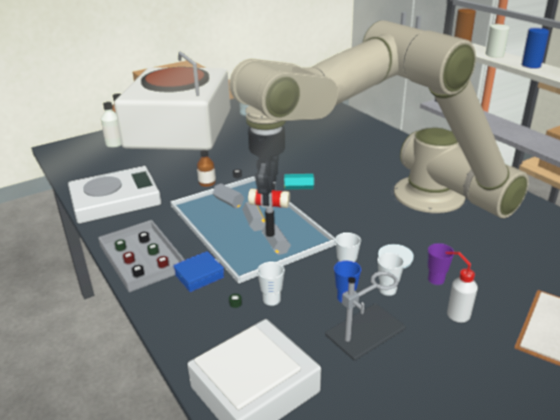

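```bash
python3 -c "
from h import *
d=load('w2'); P=cloud(d); s=env.observe(); R=s['tool_rot'];p=s['position']
c=d['color'].astype(int); red=(c[...,2]>130)&(c[...,1]<60)&(d['range_z']>0)
T=(P-p)@R*1000
print('cam in tool',R.T@(-d['R'].T@d['t']-p)*1000)
y=T[red]; print('red',np.percentile(y,[0,1,50,99,100],axis=0).round(1))
m=(abs(T[...,1])<20)&(abs(T[...,2])<40)&(abs(T[...,0])<60)&(c.min(-1)>120)&(d['range_z']>0)&(np.arange(420)[:,None]>190)
y=T[m]; print('cream',np.percentile(y,[0,1,50,99,100],axis=0).round(1))
"
```

```text
cam in tool [  81.85395124   -0.50332162 -146.00704694]
red [[-285.9  -11.9  -34. ]
 [ -26.5  -11.4  -33.3]
 [   3.8    2.   -31. ]
 [  28.5   17.   -20.4]
 [  29.2   60.4  278.7]]
cream [[-41.  -18.2 -33.6]
 [-39.2 -14.7 -32.8]
 [ 36.7   0.9 -28.9]
 [ 43.3  17.   -1.8]
 [ 43.7  18.3   1.3]]
```

```bash
python3 -m inch '30 30 5 0 5;30 80 13 0 12; 30 130 21 0 20; 30 180 29 0 30; 30 225 36 0 40; 30 255 41 0 46; 30 265 42 0 46; 30 265 42 0 46;30 265 42 0 46';python3 -c "
from h import *
d=save('wrist','w3'); save('top','t3'); go([.5315,.3595,.138],0)"
```

```text
time_s: 5.22
position: [0.5321, 0.3571, 0.2777]
tool_rot: [[-0.006, 1.0, -0.001], [1.0, 0.006, -0.001], [-0.001, -0.001, -1.0]]
ft_force: [0.1, 0.2, -2.6]
grip_width: 0.0342
t 5.33 pos [0.5321 0.3571 0.278 ] -> d [  2.4  -0.5 140. ] turn 0.3 j6 23.0 F [-0.1  0.5 -3. ] w 0.0344
```

View pics/w3.png

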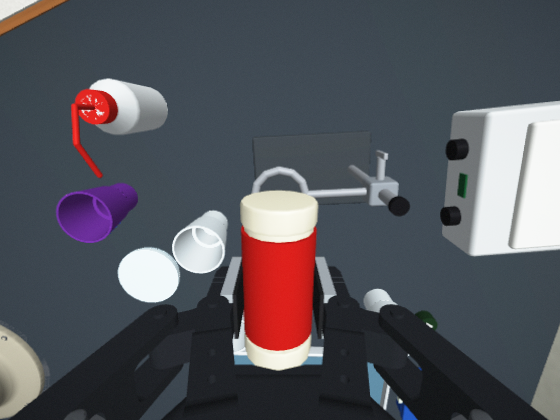

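View pics/t3.png

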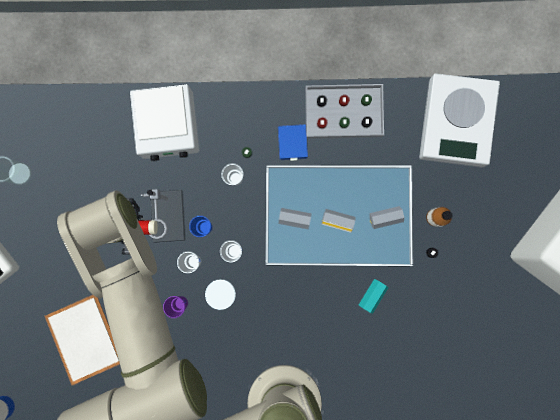

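```bash
python3 -c "
from h import *
crop('w3',230,140,330,220,6,'w3c')
d=load('w3')
for p in [(281,167),(253,190),(311,190)]: print(w(d,*p,.132))"
```

```text
[0.53489661 0.38752506 0.132     ]
[0.50710305 0.36429731 0.132     ]
[0.56506983 0.36459136 0.132     ]
```

View pics/w3c.png

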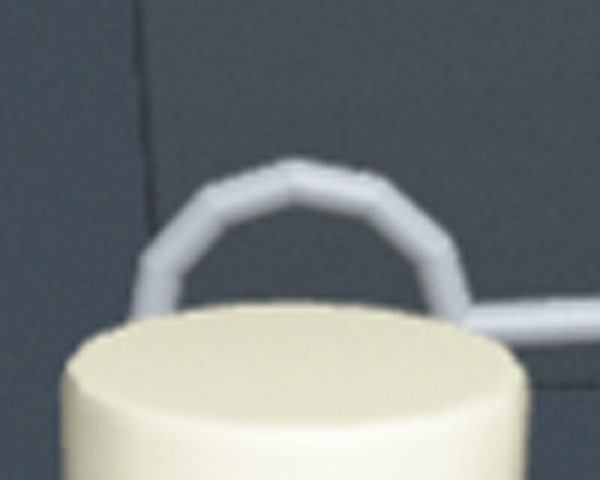

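```bash
python3 -m inch '30 0 0 30 0;30 0 0 60 0;30 0 0 85 0;30 0 0 100 0;30 0 0 115 0;30 0 0 125 0;30 0 0 130 0;30 0 0 130 0';python3 -c "
from h import *
d=save('scene','s3'); crop('s3',310,230,460,360,5,'s3c'); go([.5315,.3595,.138],0)"
```

```text
time_s: 6.32
position: [0.5314, 0.3581, 0.1484]
tool_rot: [[-0.006, 1.0, 0.0], [1.0, 0.006, 0.0], [0.0, 0.0, -1.0]]
ft_force: [-0.3, -0.7, -2.0]
grip_width: 0.0347
t 6.38 pos [0.5315 0.3582 0.1487] -> d [ 1.3 -0.  10.7] turn 0.4 j6 23.1 F [-0.4  1.  -2.5] w 0.0345
```

View pics/s3c.png

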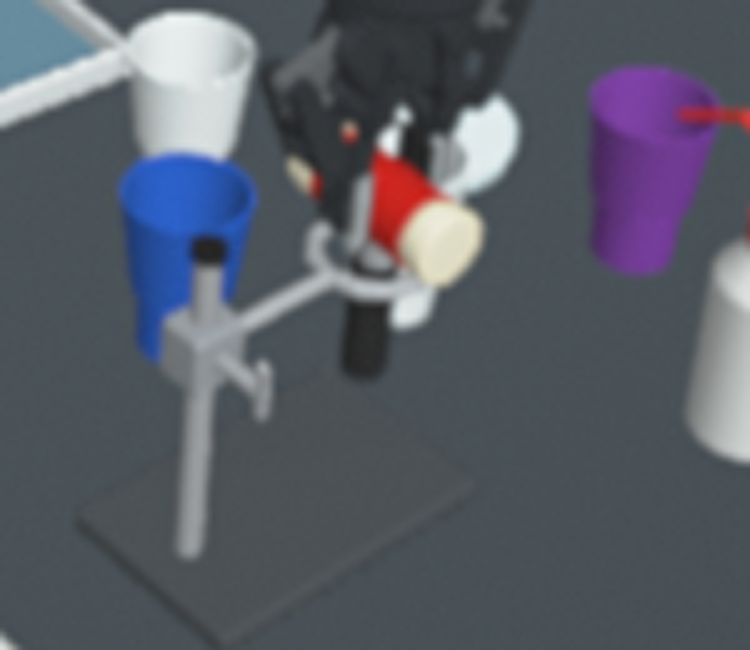

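The handle is through the ring. I'll lower slowly until contact.

```bash
python3 -m inch '30 0 0 6 0;30 0 0 11 0;30 0 0 11 0';python3 -m inch '30 0 0 2 0;30 0 0 3 0;30 0 0 3 0'
```

```text
time_s: 6.75
position: [0.5317, 0.3583, 0.1407]
tool_rot: [[-0.006, 1.0, 0.004], [1.0, 0.006, 0.001], [0.001, 0.004, -1.0]]
ft_force: [-6.9, -4.0, 17.3]
grip_width: 0.0342
time_s: 7.12
position: [0.5318, 0.3583, 0.1405]
tool_rot: [[-0.007, 1.0, 0.006], [1.0, 0.007, 0.002], [0.002, 0.006, -1.0]]
ft_force: [-11.7, -6.9, 35.7]
grip_width: 0.0345
```

```bash
python3 -m inch '30 0 0 -4 0;40 0 0 -4 0;50 0 0 -5 0;60 0 0 -5 0;60 0 0 -5 0;60 0 0 -20 0;60 0 0 -50 0;60 0 0 -90 0;60 0 0 -110 0;60 0 0 -110 0';python3 -c "
from h import *
d=save('scene','s4'); crop('s4',310,230,460,360,5,'s4c'); d=save('wrist','w4')
go([.4337,.279,.25],0)"
```

```text
time_s: 8.38
position: [0.5318, 0.3583, 0.2467]
tool_rot: [[-0.006, 1.0, 0.004], [1.0, 0.006, 0.002], [0.002, 0.004, -1.0]]
ft_force: [-0.9, 0.0, -1.1]
grip_width: 0.0598
t 8.47 pos [0.5311 0.358  0.2438] -> d [-78.4 -97.9  -6.1] turn 0.4 j6 23.1 F [ 1.2  0.1 -0.4] w 0.0602
```

View pics/s4c.png

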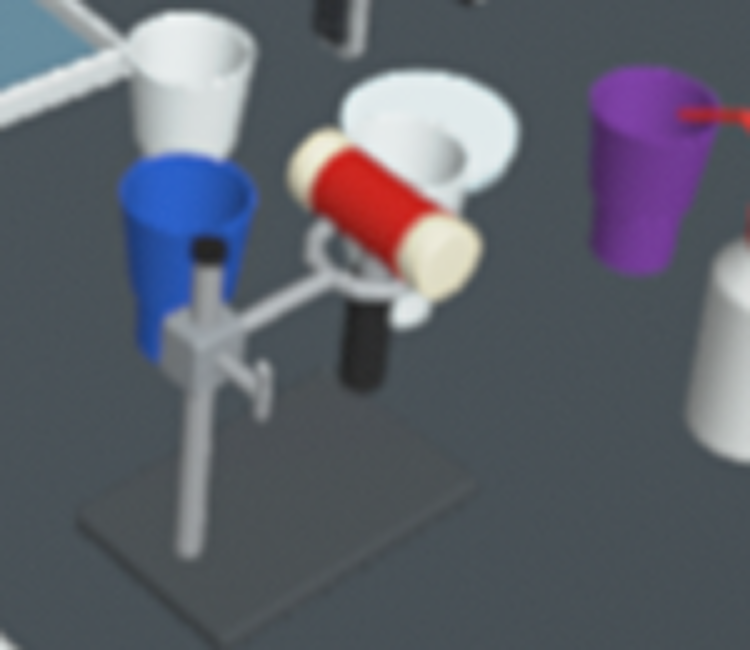

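View pics/w4.png

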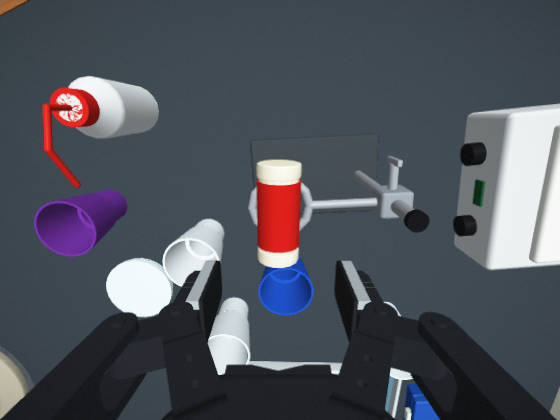

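The mallet hangs in the ring. Next is beaker_b.

```bash
python3 -m inch '85 -30 -37 -3 0;85 -60 -75 -6 0;85 -78 -98 -6 0;85 -78 -98 -6 0;85 -78 -98 -6 0';python3 -c "
from h import *
d=save('wrist','w5');P=cloud(d).reshape(-1,3)
for c in [(.4337,.279)]:
    m=(np.hypot(P[:,0]-c[0],P[:,1]-c[1])<.045)&(P[:,2]>.087)&(P[:,2]<.1); print(m.sum(),circ(P[m,:2]))
go([.4337,.279,.062],0)"
```

```text
time_s: 9.1
position: [0.4342, 0.2797, 0.2498]
tool_rot: [[-0.006, 1.0, -0.001], [1.0, 0.006, -0.0], [-0.0, -0.001, -1.0]]
ft_force: [-0.6, 0.3, -0.1]
grip_width: 0.085
543 (array([0.43458626, 0.27814297]), np.float64(0.030270404714688712))
t 9.15 pos [0.4344 0.2798 0.2497] -> d [ -0.8  -0.6 187.7] turn 0.4 j6 19.3 F [-0.   0.2 -0.2] w 0.0853
```

View pics/w5.png

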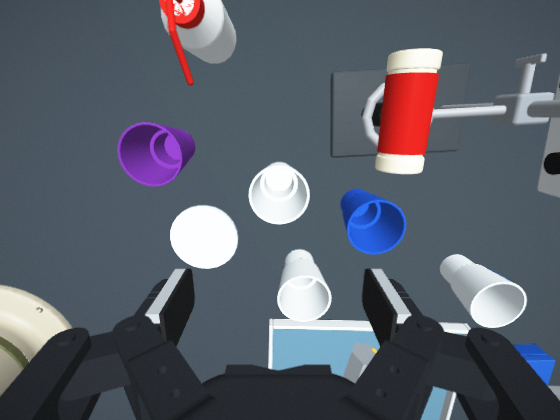

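```bash
python3 -m inch '85 -1 0 50 0;85 -1 0 100 0;85 -1 0 150 0;85 -1 0 180 0;85 -1 0 186 0;85 -1 0 186 0;55 -1 0 186 0;55 -1 0 186 0;55 -1 0 186 0;55 -1 0 186 0' 30;python3 -c "
from h import *
d=save('scene','s5'); crop('s5',310,200,460,330,5,'s5c'); go([.4337,.279,.062],0)"
```

```text
time_s: 10.4
position: [0.4346, 0.2788, 0.066]
tool_rot: [[-0.006, 1.0, 0.003], [1.0, 0.006, 0.001], [0.001, 0.003, -1.0]]
ft_force: [-1.1, -1.1, 7.2]
grip_width: 0.0628
t 10.45 pos [0.4346 0.2788 0.066 ] -> d [ 0.2 -0.9  4. ] turn 0.4 j6 19.2 F [-1.4 -0.7  7. ] w 0.0627
```

View pics/s5c.png

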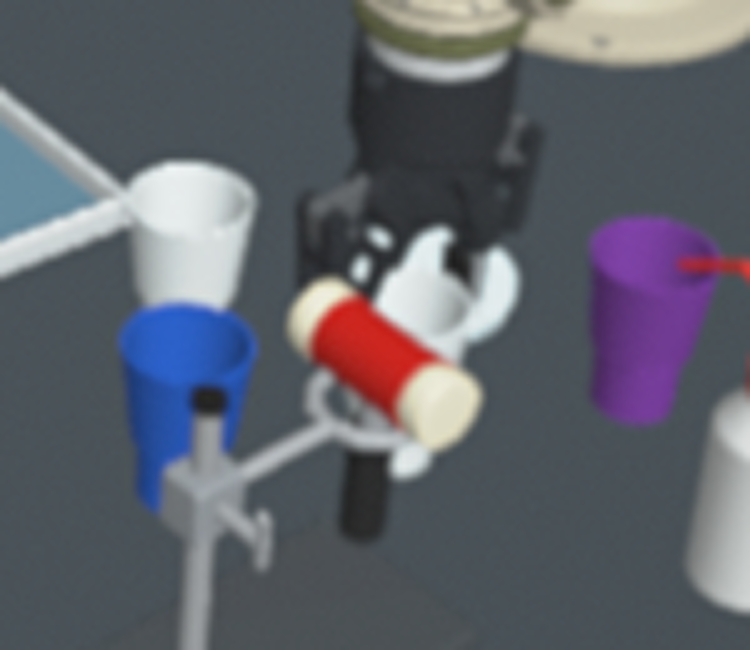

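```bash
python3 -m inch '55 0 0 -15 0;55 0 0 -50 0;55 0 0 -100 0;55 0 0 -140 0;55 0 0 -150 0;55 0 0 -150 0';python3 -c "
from h import *
d=save('wrist','w6'); go([.6935,.145,.22],0)"
```

```text
time_s: 11.2
position: [0.4337, 0.2784, 0.2143]
tool_rot: [[-0.006, 1.0, 0.0], [1.0, 0.006, 0.0], [0.0, 0.0, -1.0]]
ft_force: [0.6, -0.1, -0.5]
grip_width: 0.0626
t 11.25 pos [0.4334 0.2783 0.2134] -> d [-134.9  259.3   -6.9] turn 0.4 j6 19.2 F [-1.  -0.  -0.2] w 0.0626
```

View pics/w6.png

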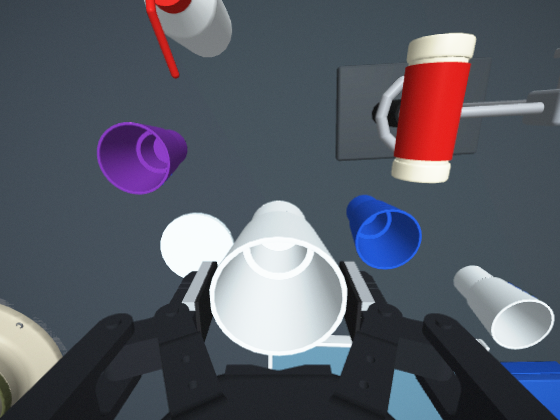

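```bash
cat >> h.py <<'E'
def heldrim(fn,top):
    # top: expected height of rim above TCP (m)
    d=load(fn); P=cloud(d); s=env.observe(); T=(P-s['position'])@s['tool_rot']*1000; T=T.reshape(-1,3)
    m=(np.hypot(T[:,0],T[:,1])<40); print('rim z hi',np.percentile(-T[m,2],[90,97,99.5]).round(1))
    m&=(-T[:,2]>top*1000-4)&(-T[:,2]<top*1000+5); print('rim in tool',m.sum(),circ(T[m,:2]))
E
python3 -m inch '55 -25 50 -5 0;55 -50 100 -8 0;55 -77 150 -8 0;55 -105 202 -8 0;55 -127 244 -8 0;55 -135 259 -8 0;55 -135 259 -8 0;55 -135 259 -8 0';python3 -c "
from h import *
d=save('wrist','w7'); heldrim('w7',.028); go([.6935,.145,.12],0)
P=cloud(d).reshape(-1,3)
m=(np.hypot(P[:,0]-.6935,P[:,1]-.145)<.045)&(P[:,2]>.085)&(P[:,2]<.1); print(m.sum(),circ(P[m,:2]))
d=load('t3');P=cloud(d).reshape(-1,3)
m=(np.hypot(P[:,0]-.6935,P[:,1]-.145)<.045)&(P[:,2]>.085)&(P[:,2]<.1); print(m.sum(),circ(P[m,:2]))
"
```

```text
time_s: 12.25
position: [0.6929, 0.1457, 0.2214]
tool_rot: [[-0.007, 1.0, -0.002], [1.0, 0.007, 0.0], [0.0, -0.002, -1.0]]
ft_force: [-0.3, 0.5, -0.5]
grip_width: 0.0626
rim z hi [87.2 92.8 94.9]
rim in tool 2669 (array([-0.14410369, -0.02001781]), np.float64(31.5175407355836))
t 12.3 pos [0.6928 0.1458 0.222 ] -> d [ -0.8   0.8 102. ] turn 0.4 j6 1.9 F [-0.4 -0.2 -0. ] w 0.0626
442 (array([0.69477424, 0.14550209]), np.float64(0.030112901841553595))
74 (array([0.69317213, 0.14417221]), np.float64(0.030101721465221748))
```

View pics/w7.png

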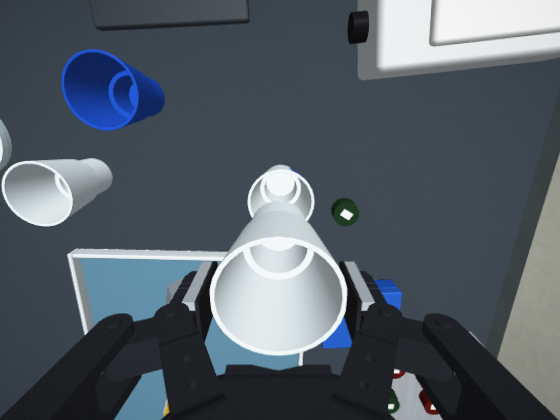

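```bash
python3 -m inch '55 -1 1 30 0;55 -1 1 60 0;55 -1 1 80 0;55 -1 1 95 0;55 -1 1 105 0;55 -1 1 110 0;55 -1 1 114 0;55 -1 1 114 0';python3 -m inch '55 0 0 2 0;55 0 0 4 0;55 0 0 4 0'; python3 -m inch '55 0 0 2 0;55 0 0 4 0;55 0 0 4 0'
```

```text
time_s: 13.3
position: [0.6947, 0.1441, 0.1085]
tool_rot: [[-0.006, 1.0, 0.0], [1.0, 0.006, 0.0], [0.0, 0.0, -1.0]]
ft_force: [-0.7, 1.1, -0.5]
grip_width: 0.0628
time_s: 13.68
position: [0.6946, 0.1441, 0.1042]
tool_rot: [[-0.006, 1.0, -0.0], [1.0, 0.006, -0.0], [-0.0, -0.0, -1.0]]
ft_force: [0.0, -0.1, -0.8]
grip_width: 0.0629
time_s: 14.05
position: [0.695, 0.1445, 0.1021]
tool_rot: [[-0.006, 1.0, 0.002], [1.0, 0.006, 0.001], [0.001, 0.002, -1.0]]
ft_force: [-2.0, 0.7, 8.6]
grip_width: 0.0625
```

```bash
python3 -m inch '55 0 0 1 0;55 0 0 1 0;65 0 0 0 0;75 0 0 0 0;85 0 0 0 0;85 0 0 -2 0;85 0 0 -40 0;85 0 0 -90 0;85 0 0 -130 0;85 0 0 -130 0'; python3 -c "
from h import *
d=save('wrist','w8');d=save('scene','s8');crop('s8',220,200,340,320,5,'s8c'); go([.464,.1505,.232],0)"
```

```text
time_s: 15.3
position: [0.6956, 0.1441, 0.2343]
tool_rot: [[-0.006, 1.0, 0.007], [1.0, 0.006, 0.0], [0.0, 0.007, -1.0]]
ft_force: [-0.0, 0.1, -0.9]
grip_width: 0.085
t 15.4 pos [0.6945 0.1441 0.2298] -> d [   7.9 -230.4   -2.1] turn 0.4 j6 1.8 F [-0.4 -0.1 -0.5] w 0.0852
```

View pics/w8.png

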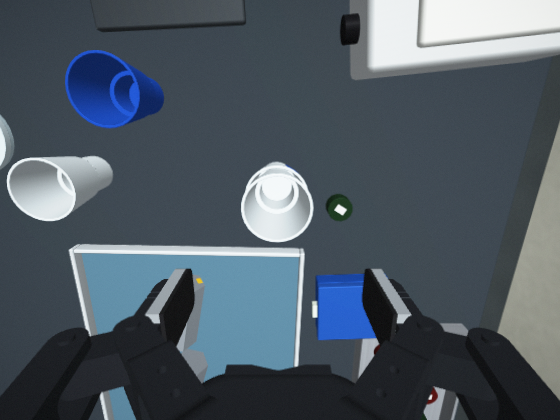

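View pics/s8c.png

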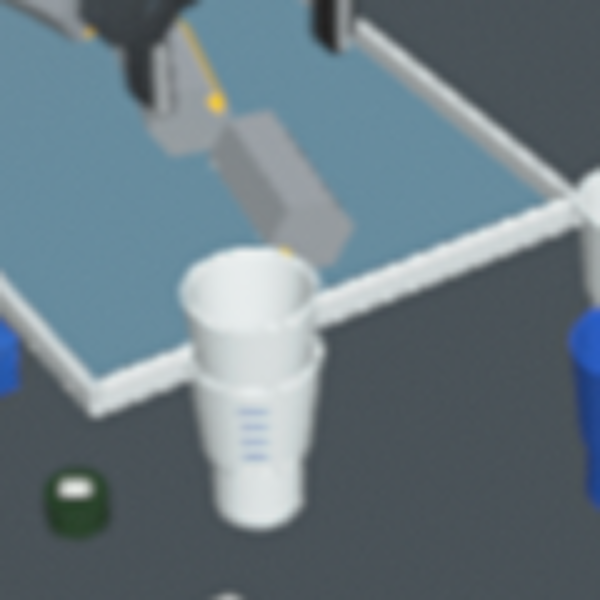

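```bash
python3 -m inch '85 2 -40 0 0;85 3 -90 0 0;85 5 -140 0 0;85 6 -190 0 0;85 8 -225 0 0;85 8 -230 0 0;85 8 -230 0 0;85 8 -230 0 0'; python3 -c "
from h import *
d=save('wrist','w9');P=cloud(d).reshape(-1,3)
m=(np.hypot(P[:,0]-.464,P[:,1]-.1505)<.045)&(P[:,2]>.087)&(P[:,2]<.1); print(m.sum(),circ(P[m,:2]))
go([.464,.1505,.0655],0)"
```

```text
time_s: 16.4
position: [0.4655, 0.1505, 0.2297]
tool_rot: [[-0.006, 1.0, -0.001], [1.0, 0.006, -0.0], [-0.0, -0.001, -1.0]]
ft_force: [0.5, 0.3, -0.9]
grip_width: 0.0849
630 (array([0.46524797, 0.1512289 ]), np.float64(0.030256816351436462))
t 16.45 pos [0.4654 0.1505 0.2298] -> d [  0.   -1.3 164.3] turn 0.3 j6 3.7 F [ 0.5  0.2 -0.7] w 0.0846
```

View pics/w9.png

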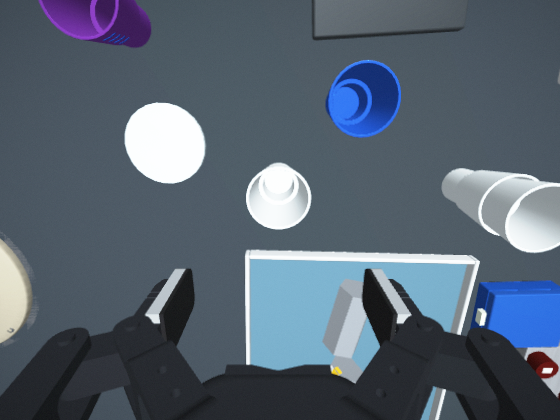

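```bash
python3 -m inch '85 0 0 50 0;85 0 0 100 0;85 0 0 140 0;85 0 0 158 0;85 0 0 164 0;85 0 0 164 0;55 0 0 164 0;55 0 0 164 0;55 0 0 164 0;55 0 0 164 0' 30;python3 -m inch '55 0 0 -15 0;55 0 0 -50 0;55 0 0 -100 0;55 0 0 -150 0;55 0 0 -185 0;55 0 0 -190 0;55 0 0 -190 0'; python3 -c "
from h import *
d=save('wrist','w10');heldrim('w10',.028)
go([.6945,.145,.255],0)"
```

```text
time_s: 17.7
position: [0.4652, 0.1507, 0.0676]
tool_rot: [[-0.006, 1.0, 0.002], [1.0, 0.006, 0.0], [0.0, 0.002, -1.0]]
ft_force: [-1.0, 0.0, 7.7]
grip_width: 0.0626
time_s: 18.58
position: [0.4643, 0.1506, 0.2558]
tool_rot: [[-0.006, 1.0, -0.001], [1.0, 0.006, -0.0], [-0.0, -0.001, -1.0]]
ft_force: [0.2, 0.8, -0.2]
grip_width: 0.0623
rim z hi [88.5 94.  96.1]
rim in tool 2262 (array([ 1.03489308, -0.07924955]), np.float64(31.572041883066394))
t 18.62 pos [0.4641 0.1506 0.2552] -> d [ -7.  230.4  -0.3] turn 0.4 j6 3.7 F [-0.6  0.6 -0.8] w 0.0623
```

View pics/w10.png

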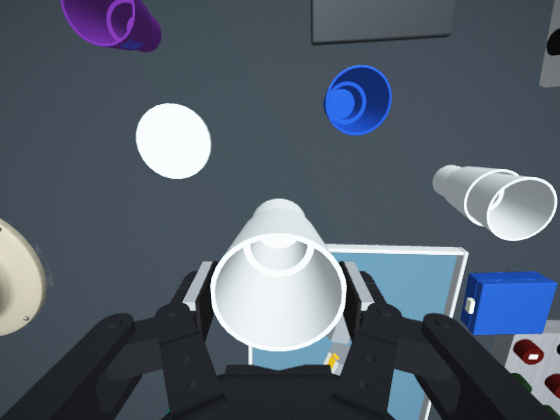

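```bash
python3 -m inch '55 -2 40 0 0;55 -3 90 0 0;55 -5 140 0 0;55 -6 190 0 0;55 -7 225 0 0;55 -7 230 0 0;55 -7 230 0 0;55 -7 230 0 0';python3 -c "
from h import *
d=save('wrist','w11');P=cloud(d).reshape(-1,3)
m=(np.hypot(P[:,0]-.694,P[:,1]-.145)<.045)&(P[:,2]>.12)&(P[:,2]<.136); print(m.sum(),circ(P[m,:2]))
go([.6945,.145,.155],0)"
```

```text
time_s: 19.62
position: [0.6939, 0.1453, 0.2565]
tool_rot: [[-0.007, 1.0, -0.0], [1.0, 0.007, -0.0], [-0.0, -0.0, -1.0]]
ft_force: [-0.5, 0.2, -1.9]
grip_width: 0.0625
452 (array([0.69507699, 0.14503737]), np.float64(0.0300313566375625))
t 19.68 pos [0.6939 0.1453 0.2568] -> d [ -0.3   0.6 101.8] turn 0.4 j6 1.9 F [ 0.4 -0.1 -1.2] w 0.0623
```

View pics/w11.png

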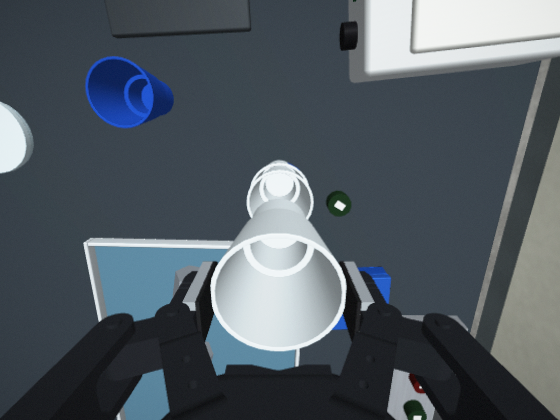

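```bash
python3 -m inch '55 -1 1 30 0;55 -1 1 60 0;55 -1 1 80 0;55 -1 1 95 0;55 -1 1 105 0;55 -1 1 110 0;55 -1 1 113 0;55 -1 1 113 0';python3 -m inch '55 0 0 2 0;55 0 0 4 0;55 0 0 4 0'
```

```text
time_s: 20.68
position: [0.6958, 0.1441, 0.1436]
tool_rot: [[-0.006, 1.0, 0.0], [1.0, 0.006, 0.0], [0.0, 0.0, -1.0]]
ft_force: [-0.4, -0.0, -0.0]
grip_width: 0.0622
time_s: 21.05
position: [0.6958, 0.1441, 0.1397]
tool_rot: [[-0.006, 1.0, 0.001], [1.0, 0.006, 0.0], [0.0, 0.001, -1.0]]
ft_force: [0.1, -0.5, 2.6]
grip_width: 0.0625
```

```bash
python3 -m inch '55 0 0 2 0;55 0 0 2 0';python3 -m inch '65 0 0 -1 0;75 0 0 -1 0;85 0 0 -1 0;85 0 0 -2 0;85 0 0 -40 0;85 0 0 -90 0;85 0 0 -120 0;85 0 0 -120 0'; python3 -c "
from h import *
d=save('wrist','w12');d=save('scene','s12');crop('s12',220,180,340,310,4.5,'s12c');d=save('top','t12')
s=env.observe();go([.58,-.04,.26])
P=cloud(d).reshape(-1,3)
m=(np.hypot(P[:,0]-.694,P[:,1]-.145)<.045)&(P[:,2]>.155)&(P[:,2]<.175); print(m.sum(),circ(P[m,:2]) if m.sum()>9 else '')"
```

```text
time_s: 21.3
position: [0.696, 0.1442, 0.1395]
tool_rot: [[-0.006, 1.0, 0.003], [1.0, 0.006, 0.0], [0.0, 0.003, -1.0]]
ft_force: [-1.9, -0.3, 11.5]
grip_width: 0.0624
time_s: 22.3
position: [0.6963, 0.1441, 0.26]
tool_rot: [[-0.006, 1.0, 0.005], [1.0, 0.006, 0.0], [0.0, 0.005, -1.0]]
ft_force: [0.6, -0.2, -0.4]
grip_width: 0.0851
t 22.45 pos [0.6953 0.1441 0.2555] -> d [-183.3 -116.4   -4.2] turn 0 j6 1.8 F [-0.1  0.7 -0.4] w 0.0853
9
```

View pics/w12.png

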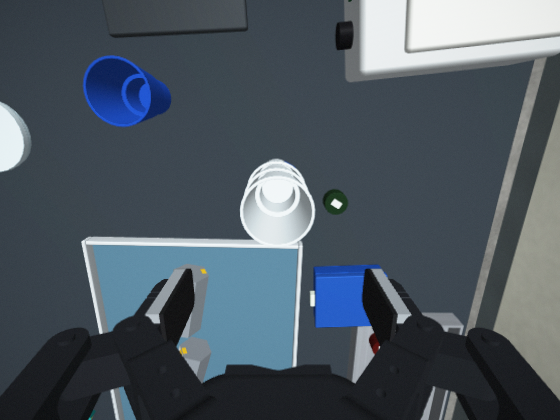

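View pics/s12c.png

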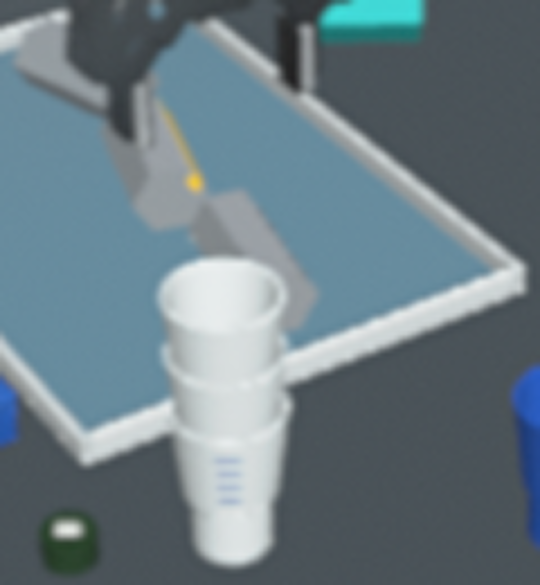

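View pics/t12.png

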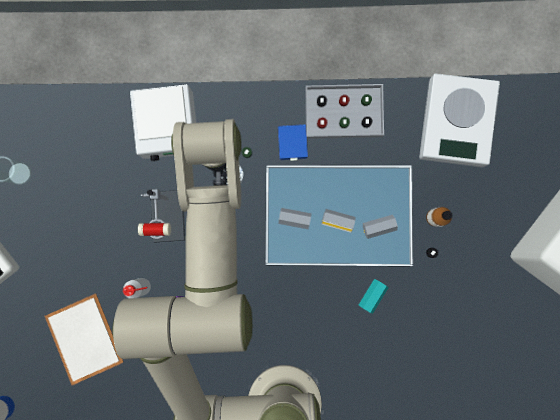

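The stack is home and the mallet is hanging. The right bar has been knocked (now at (380,227)). I'll look at the bars from above.

```bash
python3 -m inch '85 -40 -20 0 0;85 -80 -45 0 0;85 -130 -75 0 0;85 -180 -100 0 0;85 -225 -120 0 0;85 -245 -130 0 0;85 -245 -130 0 0;85 -245 -130 0 0'; python3 -c "
from h import *
d=save('wrist','w13');P=cloud(d);np.set_printoptions(precision=4,suppress=True)
for fn in ['w13','t12']:
    d=load(fn);P=cloud(d).reshape(-1,3);X=P[(P[:,2]>.04)&(P[:,2]<.055)&(abs(P[:,0]-.575)<.12)&(P[:,1]<.04)&(P[:,1]>-.38)]
    im=np.zeros((300,500),np.uint8); 
    for x,y,z in X: im[int((x-.42)*1000)%300,int((y+.42)*1000)%500]=255
    im=cv2.morphologyEx(im,cv2.MORPH_CLOSE,np.ones((9,9)));n,l,st,ce=cv2.connectedComponentsWithStats(im)
    for i in range(1,n):
        if st[i,4]<800: continue
        ys,xs=np.nonzero(l==i); r=cv2.minAreaRect(np.c_[ys,xs].astype(np.float32)); print(fn,r[0][0]/1000+.42,r[0][1]/1000-.42,r[1],r[2])
"
```

```text
time_s: 23.45
position: [0.5673, -0.101, 0.2565]
tool_rot: [[-0.007, 1.0, -0.001], [1.0, 0.007, 0.001], [0.001, -0.001, -1.0]]
ft_force: [0.1, -0.4, 0.0]
grip_width: 0.0847
w13 0.5343607864379882 -0.30124530792236326 (34.404563903808594, 96.00035858154297) 15.422160148620605
w13 0.5543578033447265 -0.1743073272705078 (96.35733032226562, 36.11005401611328) 73.3007583618164
w13 0.5635079650878906 -0.04021218872070309 (96.00088500976562, 35.89732360839844) 78.11134338378906
t12 0.5343764190673828 -0.3013329162597656 (38.17436981201172, 95.02754974365234) 16.504364013671875
t12 0.5522846221923828 -0.1741230773925781 (94.9853744506836, 41.484840393066406) 74.74488067626953
t12 0.5623433227539062 -0.04115652465820313 (94.60758972167969, 40.578224182128906) 79.0888671875
```

View pics/w13.png

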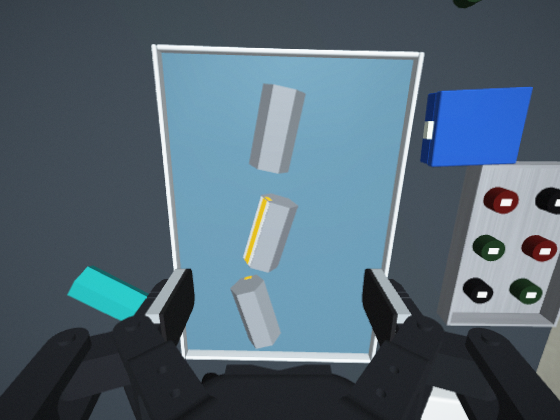

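```bash
python3 -c "
from h import *
crop('w13',220,70,320,360,2.05,'a');crop('w13',220,255,300,355,7,'b3');crop('w13',230,75,320,180,6,'b1')
"
```

```text
(no output)
```

View pics/b3.png

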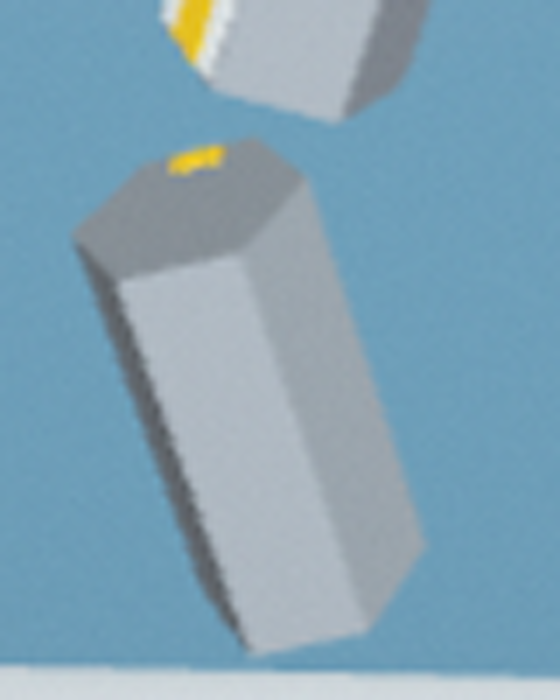

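View pics/b1.png

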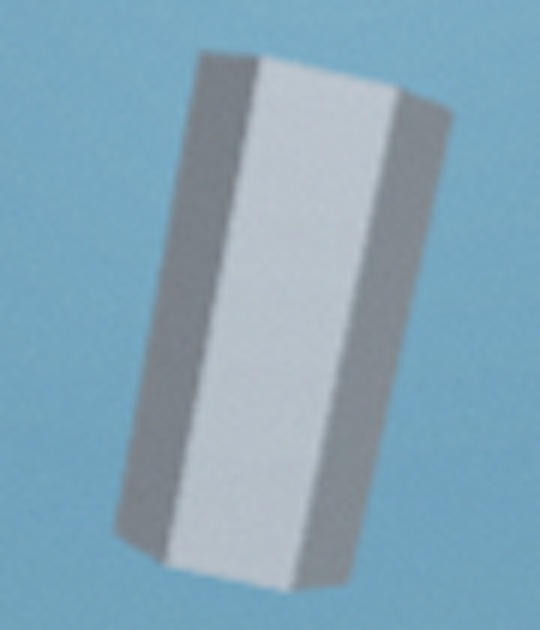

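```bash
python3 -c "
from h import *
crop('w12',150,255,230,345,7,'b1b');crop('w2',70,160,170,235,7,'b1c')
"
```

```text
(no output)
```

View pics/b1b.png

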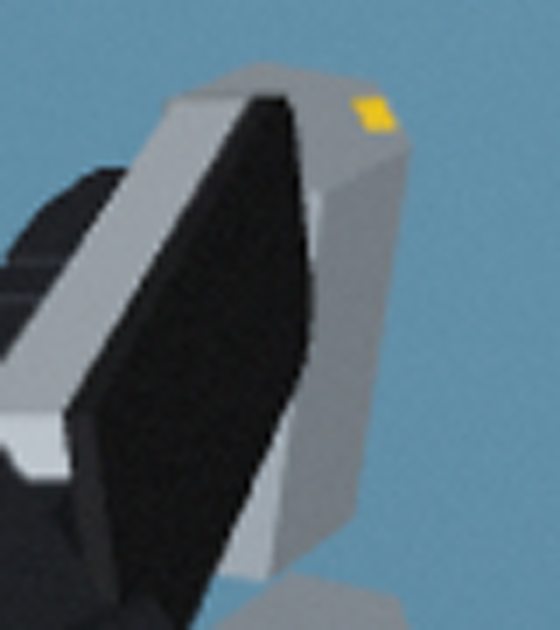

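View pics/b1c.png

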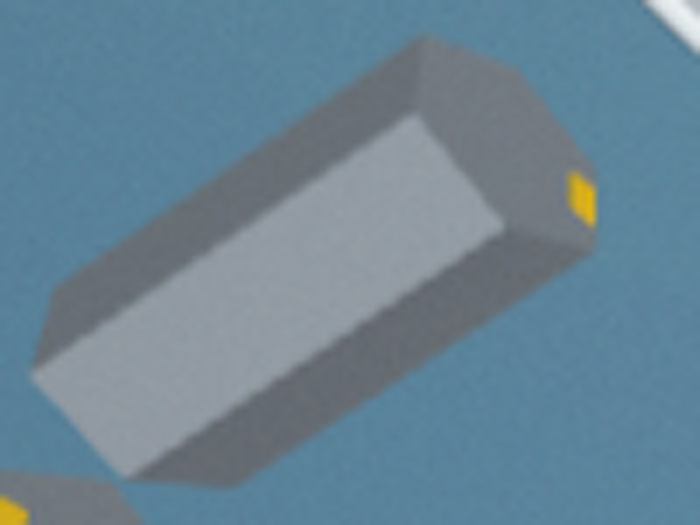

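Looking at the three bars:
- **B1** (.563,-.040): stripe on the lower +x face, so two rolls toward -x.
- **B2** (.5535,-.174): stripe on the upper -x face, so one roll toward +x.
- **B3** (.534,-.301): stripe underneath, so three rolls.

I'll roll each one by pushing its upper flat along an arc with the closed fingertips, starting with B2.

```bash
python3 -c "
from h import *
go([.508,-.1605,.12],-16)"
```

```text
t 23.5 pos [ 0.5674 -0.1008  0.2567] -> d [-59.4 -59.7 136.7] turn 16.4 j6 -22.3 F [-0.2  0.3 -1.5] w 0.0847
```

```bash
python3 -m inch '0 -20 -20 20 6;0 -45 -45 50 13;0 -59 -60 90 16;0 -59 -60 125 16;0 -59 -60 137 16;0 -59 -60 137 16;0 -59 -60 137 16' 60; python3 -c "
from h import *
save('wrist','w14');go([.508,-.1605,.044],-16)"
```

```text
time_s: 24.38
position: [0.5084, -0.161, 0.1216]
tool_rot: [[0.269, 0.963, 0.002], [0.963, -0.269, -0.001], [-0.001, 0.002, -1.0]]
ft_force: [0.6, 0.2, -0.2]
grip_width: -0.0001
t 24.43 pos [ 0.5083 -0.1611  0.1215] -> d [ 0.5 -0.6 77.5] turn 0.4 j6 -14.7 F [ 0.3 -0.8  0.4] w 0.0002
```

View pics/w14.png

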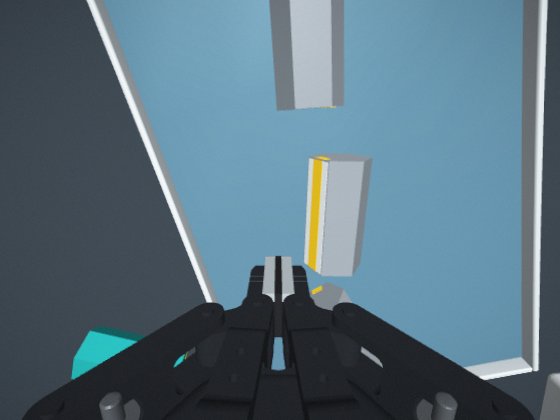

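```bash
python3 -c "
from h import *
d=load('w14')
a=w(d,328,160,.048);b=w(d,318,270,.048);print(a,b,np.degrees(np.arctan2(*(a-b)[1::-1])))
a=w(d,369,158,.048);b=w(d,353,274,.048);print(a,b,np.degrees(np.arctan2(*(a-b)[1::-1])))
print(d['R'])
crop('w14',240,245,320,300,8,'w14c')
d=load('t12')
"
```

```text
[ 0.5566582  -0.12429635  0.048     ] [ 0.5291218  -0.21010524  0.048     ] 72.20836594344469
[ 0.58546729 -0.13091882  0.048     ] [ 0.55605156 -0.22151492  0.048     ] 72.0118606877699
[[ 0.96294068 -0.26970323  0.00232673]
 [-0.25641125 -0.91273949  0.31805644]
 [-0.08365715 -0.30686608 -0.94806893]]
```

View pics/w14c.png

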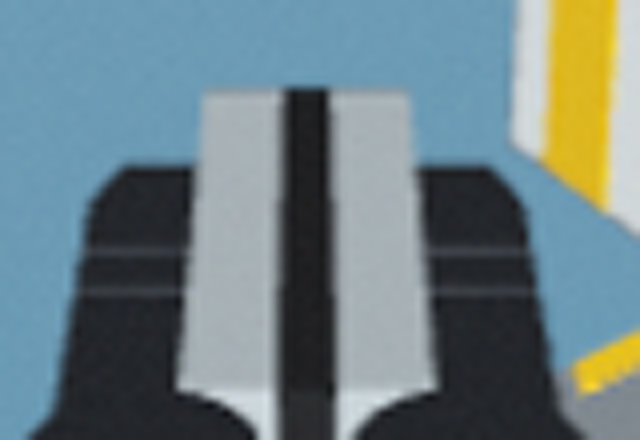

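```bash
python3 -m inch '0 0 0 40 1;0 0 0 75 1;0 0 0 83 1;0 0 8 83 1;0 0 12 83 1;0 0 16 83 1;0 0 16 83 1'; python3 -c "
from h import *
save('scene','s15');crop('s15',170,160,340,280,4.5,'s15c');go([.555,-.173,.04],-16)"
```

```text
time_s: 25.3
position: [0.5234, -0.1656, 0.0378]
tool_rot: [[0.286, 0.958, 0.001], [0.958, -0.286, -0.001], [-0.0, 0.001, -1.0]]
ft_force: [-0.7, 0.6, -0.4]
grip_width: -0.0001
t 25.35 pos [ 0.5231 -0.1654  0.0376] -> d [ 1.9 32.7 -2.3] turn -0.6 j6 -13.3 F [-0.4 -0.2 -0.6] w 0.0
```

View pics/s15c.png

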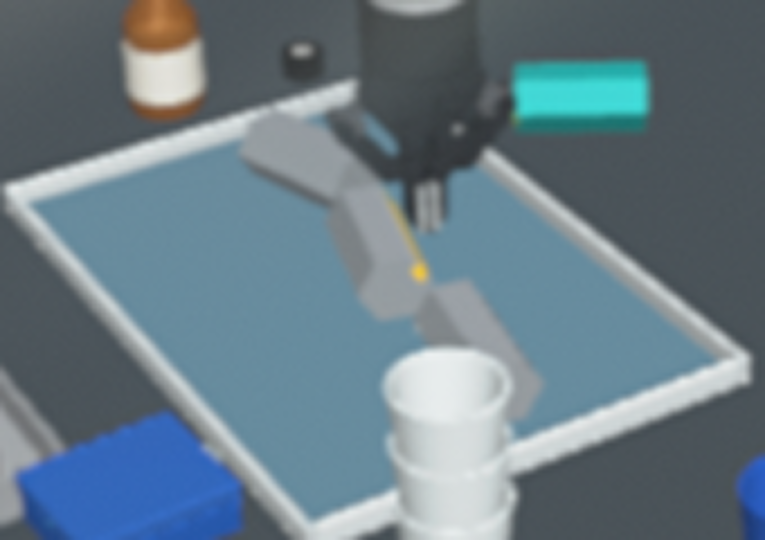

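```bash
python3 -m inch '0 2 5 0 0;0 2 9 -2 0;0 2 13 -4 0;0 2 17 -6 0;0 2 21 -8 0;0 2 25 -9 0;0 2 28 -9 0;0 2 28 -9 0'; python3 -c "
from h import *
save('scene','s16');crop('s16',170,160,340,280,4.5,'s16c');save('wrist','w16');go([.555,-.173,.04],-16)"
```

```text
time_s: 26.35
position: [0.5515, -0.1718, 0.048]
tool_rot: [[0.286, 0.958, 0.003], [0.958, -0.286, -0.001], [-0.0, 0.003, -1.0]]
ft_force: [-3.0, 3.8, 13.7]
grip_width: -0.0002
t 26.45 pos [ 0.5514 -0.1717  0.048 ] -> d [-0.2  3.8  8. ] turn -0.6 j6 -12.4 F [-3.3  2.9 13.2] w 0.0002
```

View pics/s16c.png

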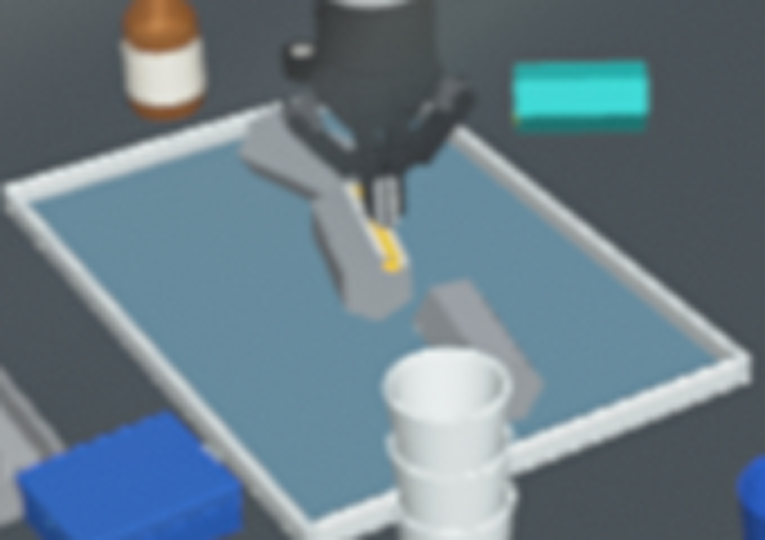

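View pics/w16.png

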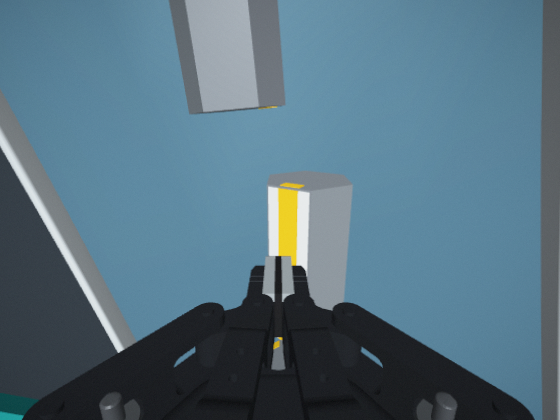

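```bash
python3 -m inch '0 0 3 -1 0;0 0 6 -2 0;0 0 9 -3 0;0 0 11 -4 0;0 0 11 -4 0'; python3 -c "
from h import *
save('scene','s17');crop('s17',170,160,340,280,4.5,'s17c');save('wrist','w17');go([.555,-.173,.04],-16)"
```

```text
time_s: 27.08
position: [0.5609, -0.1748, 0.0501]
tool_rot: [[0.287, 0.958, -0.0], [0.958, -0.287, -0.0], [-0.0, -0.0, -1.0]]
ft_force: [-0.4, 0.7, 0.1]
grip_width: 0.0001
t 27.18 pos [ 0.5607 -0.1747  0.05  ] -> d [-0.1 -6.  10. ] turn -0.6 j6 -12.2 F [-0.1  0.1 -0.4] w 0.0001
```

View pics/s17c.png

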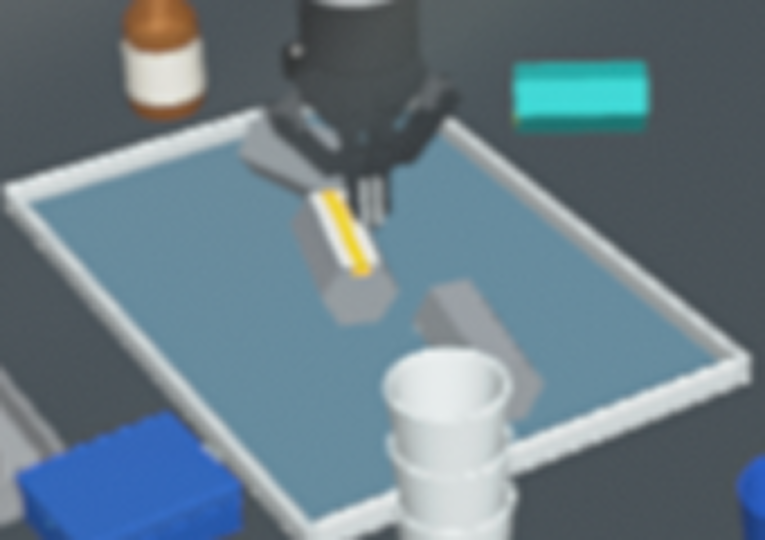

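View pics/w17.png

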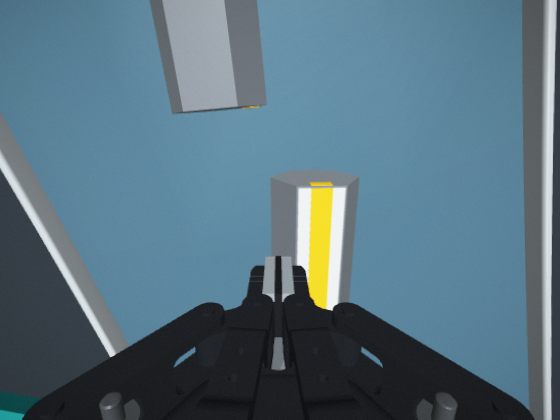

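B2 is striped side up. B3 must roll three flats toward +x and would come close to B2, so I'll first slide it about 18 mm along its axis toward -y.

```bash
python3 -c "
from h import *
go([.516,-.238,.12],16)"
```

```text
t 27.18 pos [ 0.5607 -0.1747  0.05  ] -> d [-73.5 -24.8 -69.9] turn -32.6 j6 -12.2 F [-0.1  0.1 -0.4] w 0.0001
```

```bash
python3 -m inch '0 0 -5 -20 0;0 0 -10 -55 0;0 -30 -20 -70 -8;0 -60 -25 -70 -17;0 -73 -25 -70 -26;0 -73 -25 -70 -32;0 -73 -25 -70 -32;0 -73 -25 -70 -32'; python3 -c "
from h import *
d=save('wrist','w18');go([.516,-.238,.03],16)"
```

```text
time_s: 28.18
position: [0.516, -0.2373, 0.121]
tool_rot: [[-0.263, 0.965, 0.001], [0.965, 0.263, -0.0], [-0.001, 0.0, -1.0]]
ft_force: [0.6, -0.4, -0.9]
grip_width: 0.0002
t 28.23 pos [ 0.5161 -0.2372  0.1208] -> d [-0.7 -0.3 90.8] turn -0.7 j6 -51.9 F [ 0.2  0.  -0. ] w -0.0003
```

View pics/w18.png

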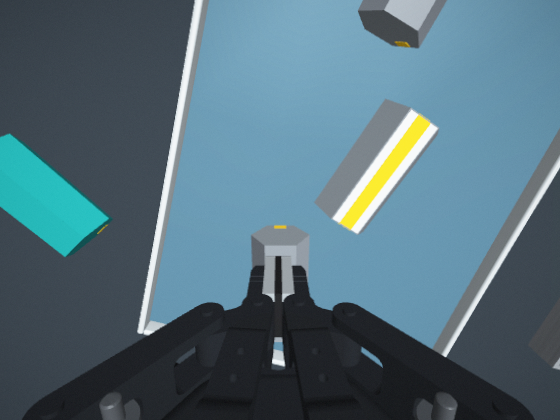

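```bash
python3 -c "
from h import *
d=load('w18');s=env.observe();R=s['tool_rot'];p=s['position']
for n,u,v,z in [('b3 top end',279,247,.048),('b3 bot end',280,226,.004),('b2 L top',341,222,.048),('b2 Lmid',316,203,.026),('b2 R top',358,234,.048),('b2 far top',412,107,.048),('b2 far topR',438,128,.048)]: X=w(d,u,v,z);print(n,X.round(4),(R.T@(X-p)*1000).round(1))"
```

```text
b3 top end [ 0.5223 -0.257   0.048 ] [-20.6   0.8  72.8]
b3 bot end [ 0.5232 -0.256   0.004 ] [-19.9   1.9 116.8]
b2 L top [ 0.563  -0.2239  0.048 ] [ 0.6 48.7 72.8]
b2 Lmid [ 0.5443 -0.22    0.026 ] [ 9.3 31.8 94.8]
b2 R top [ 0.5791 -0.2299  0.048 ] [-9.5 62.7 72.8]
b2 far top [ 0.5821 -0.1319  0.048 ] [84.2 91.4 72.8]
b2 far topR [ 0.6051 -0.14    0.048 ] [ 70.4 111.4  72.8]
```

```bash
python3 -m inch '0 0 1 40 0;0 0 1 75 0;0 0 1 90 0;0 -5 1 90 0;0 -10 1 90 0;0 -15 1 90 0;0 -20 1 90 0;0 -25 1 90 0;0 -29 1 90 0;0 -29 1 90 0'; python3 -m inch '0 8 0 0 0;0 10 0 -40 0;0 10 0 -90 0;0 10 0 -90 0;0 10 0 -90 0'; python3 -c "
from h import *
d=save('wrist','w19');go([.516,-.238,.12],16)"
```

```text
time_s: 29.48
position: [0.5249, -0.2659, 0.0303]
tool_rot: [[-0.265, 0.964, 0.001], [0.964, 0.265, -0.001], [-0.001, 0.0, -1.0]]
ft_force: [0.3, 0.2, -0.3]
grip_width: 0.0001
time_s: 30.1
position: [0.5217, -0.255, 0.1197]
tool_rot: [[-0.265, 0.964, -0.001], [0.964, 0.265, 0.0], [0.0, -0.001, -1.0]]
ft_force: [1.2, 0.0, -0.2]
grip_width: 0.0003
t 30.15 pos [ 0.5215 -0.255   0.1192] -> d [17.8 -0.8 -0.8] turn -0.6 j6 -53.1 F [ 1.  -0.   0.4] w 0.0002
```

View pics/w19.png

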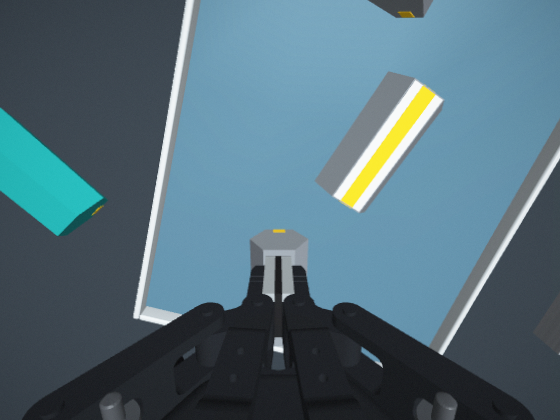

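```bash
python3 -c "
from h import *
d=load('w19');s=env.observe();R=s['tool_rot'];p=s['position']
for n,u,v,z in [('b3 top end',279,251,.048),('b3 bot end',279,230,.004)]: X=w(d,u,v,z);print(n,X.round(4),(R.T@(X-p)*1000).round(1))
crop('w19',230,215,330,290,7,'w19c')"
```

```text
b3 top end [ 0.5286 -0.2775  0.048 ] [-23.7   1.   71.2]
b3 bot end [ 0.5287 -0.2773  0.004 ] [-23.6   1.2 115.2]
```

View pics/w19c.png

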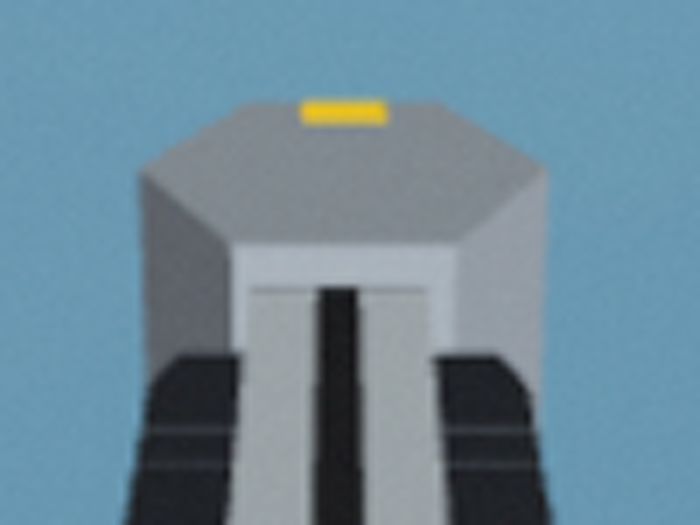

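```bash
python3 -m inch '0 -30 -30 0 0;0 -60 -46 0 0;0 -71 -46 20 0;0 -71 -46 60 0;0 -71 -46 81 0;0 -71 -40 81 0;0 -71 -32 81 0;0 -71 -32 81 0'; python3 -m inch '0 0 5 0 0;0 0 9 -2 0;0 0 13 -5 0;0 0 17 -8 0;0 0 21 -10 0;0 0 25 -11 0;0 0 29 -12 0;0 0 33 -12 0;0 0 37 -12 0;0 0 37 -12 0'; python3 -c "
from h import *
d=save('wrist','w20');save('scene','s20');crop('s20',170,160,340,280,4.5,'s20c');go([.516,-.238,.12],16)"
```

```text
time_s: 31.15
position: [0.5111, -0.3322, 0.04]
tool_rot: [[-0.266, 0.964, 0.001], [0.964, 0.266, -0.001], [-0.002, 0.001, -1.0]]
ft_force: [-0.1, 0.5, 0.6]
grip_width: -0.0
time_s: 32.4
position: [0.5466, -0.3225, 0.0523]
tool_rot: [[-0.265, 0.964, 0.002], [0.964, 0.265, -0.001], [-0.001, 0.002, -1.0]]
ft_force: [-0.1, 1.2, 8.5]
grip_width: -0.0001
t 32.5 pos [ 0.5465 -0.3226  0.0524] -> d [ 89.6  -6.9 -67.8] turn -0.6 j6 -56.6 F [-0.   1.6  7.5] w -0.0001
```

View pics/w20.png

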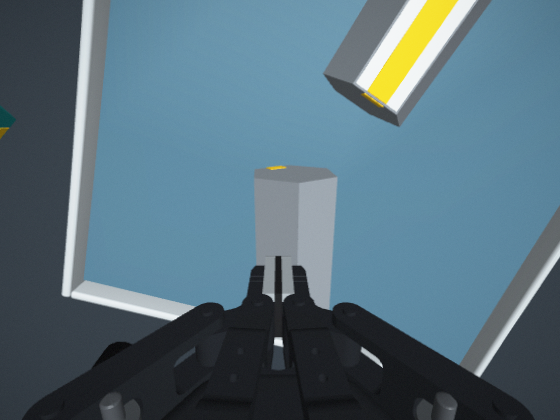

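View pics/s20c.png

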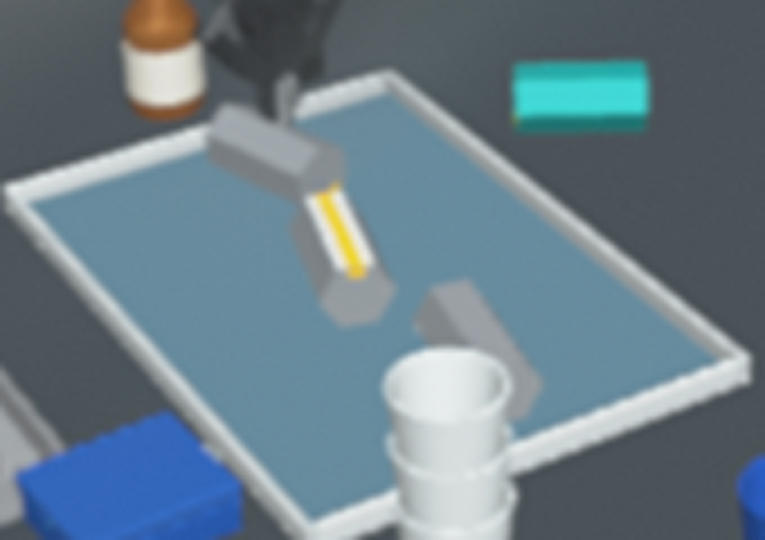

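```bash
python3 -m inch '0 0 3 -1 0;0 0 6 -2 0;0 0 9 -3 0;0 0 11 -4 0;0 0 11 -4 0'; python3 -c "
from h import *
d=save('wrist','w21');go([.516,-.238,.12],16)"
```

```text
time_s: 33.12
position: [0.5564, -0.3197, 0.0553]
tool_rot: [[-0.265, 0.964, -0.0], [0.964, 0.265, -0.0], [-0.0, -0.0, -1.0]]
ft_force: [0.1, 0.9, -0.3]
grip_width: -0.0001
t 33.17 pos [ 0.5563 -0.3197  0.0552] -> d [ 89.4 -17.2 -64.7] turn -0.6 j6 -55.8 F [-0.   0.3  0.1] w -0.0001
```

View pics/w21.png

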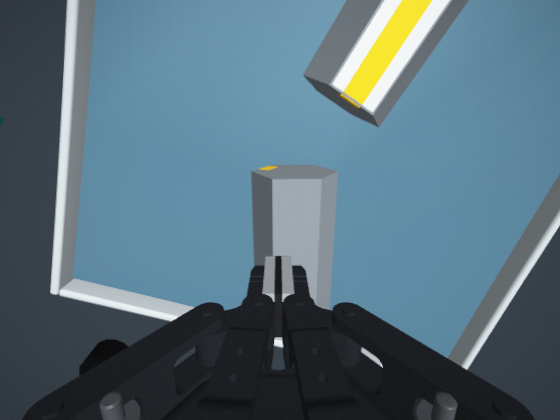

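```bash
cat >> h.py <<'E'
def rel(fn,pts,z=.048):
    d=load(fn);s=env.observe();R=s['tool_rot'];p=s['position']
    for u,v in pts: print((u,v),(R.T@(w(d,u,v,z)-p)*1000).round(1))
E
python3 -c "
from h import *
rel('w21',[(272,179),(325,178),(271,255),(322,290)])"
```

```text
(272, 179) [48.9 -3.   7.3]
(325, 178) [49.3 24.2  7.2]
(271, 255) [ 5.6 -3.8  7.2]
(322, 290) [-17.   25.7   7.2]
```

```bash
python3 -m inch '0 1 -15 -2 0;0 1 -31 -2 0;0 1 -33 5 0;0 1 -33 12 0;0 1 -30 17 0;0 1 -24 17 0;0 1 -22 17 0;0 1 -22 17 0'; python3 -m inch '0 0 6 0 0;0 0 11 -3 0;0 0 16 -6 0;0 0 21 -9 0;0 0 26 -11 0;0 0 31 -12 0;0 0 36 -13 0;0 0 40 -14 0;0 0 44 -15 0;0 0 47 -15 0'; python3 -c "
from h import *
d=save('wrist','w22');go([.516,-.238,.12],16)"
```

```text
time_s: 34.17
position: [0.5352, -0.3244, 0.0385]
tool_rot: [[-0.265, 0.964, 0.0], [0.964, 0.265, -0.0], [-0.0, 0.0, -1.0]]
ft_force: [0.5, -0.6, 0.0]
grip_width: -0.0
time_s: 35.42
position: [0.5803, -0.3121, 0.0534]
tool_rot: [[-0.265, 0.964, 0.0], [0.964, 0.265, -0.0], [-0.0, 0.0, -1.0]]
ft_force: [0.5, 0.4, -0.6]
grip_width: -0.0
t 35.48 pos [ 0.5806 -0.312   0.0533] -> d [ 88.4 -42.7 -66.7] turn -0.6 j6 -53.9 F [-0.4 -0.1 -0.7] w -0.0002
```

View pics/w22.png

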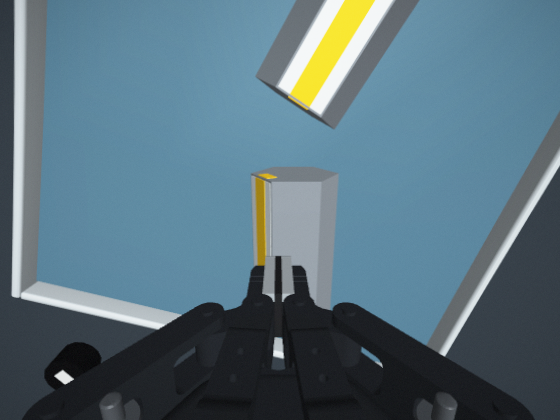

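```bash
python3 -c "
from h import *
rel('w22',[(272,181),(325,180)])"
python3 -m inch '0 1 -15 -2 0;0 1 -31 -2 0;0 1 -33 5 0;0 1 -33 11 0;0 1 -30 15 0;0 1 -24 15 0;0 1 -22 15 0;0 1 -22 15 0'; python3 -m inch '0 0 6 0 0;0 0 11 -3 0;0 0 16 -6 0;0 0 21 -9 0;0 0 26 -11 0;0 0 31 -12 0;0 0 36 -13 0;0 0 40 -14 0;0 0 44 -15 0;0 0 47 -15 0'; python3 -c "
from h import *
d=save('wrist','w23');go([.51,-.05,.12],16)"
```

```text
(272, 181) [48.2 -3.3  5.3]
(325, 180) [48.7 23.6  5.3]
time_s: 36.48
position: [0.559, -0.3168, 0.0384]
tool_rot: [[-0.265, 0.964, 0.0], [0.964, 0.265, -0.0], [-0.0, 0.0, -1.0]]
ft_force: [0.2, 0.3, -0.5]
grip_width: -0.0001
time_s: 37.72
position: [0.6042, -0.3045, 0.0534]
tool_rot: [[-0.265, 0.964, 0.0], [0.964, 0.265, -0.0], [-0.0, 0.0, -1.0]]
ft_force: [0.1, 0.4, -0.1]
grip_width: -0.0002
t 37.77 pos [ 0.6044 -0.3044  0.0533] -> d [270.3 -23.6 -66.7] turn -0.6 j6 -52.1 F [ 0.1  0.9 -0.3] w 0.0004
```

View pics/w23.png

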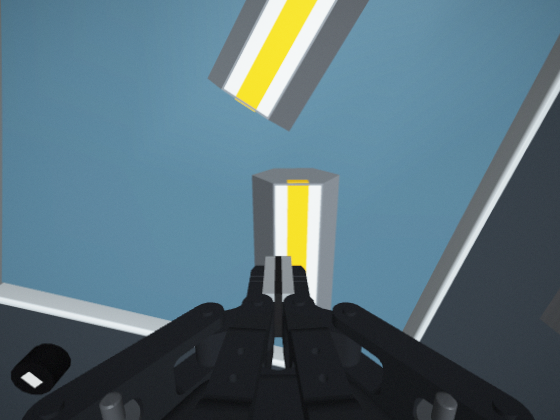

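```bash
python3 -m inch '0 0 0 -20 0;0 0 0 -60 0;0 0 0 -80 0;0 0 0 -80 0'; python3 -c "
from h import *
go([.613,-.05,.13],-11.5)"
```

```text
time_s: 38.28
position: [0.6044, -0.3049, 0.1348]
tool_rot: [[-0.265, 0.964, 0.003], [0.964, 0.265, -0.002], [-0.002, 0.002, -1.0]]
ft_force: [0.3, -0.2, -0.8]
grip_width: -0.0
t 38.27 pos [ 0.6044 -0.3049  0.1348] -> d [243.5  75.8   4.3] turn 26.9 j6 -52.1 F [ 0.3 -0.2 -0.8] w -0.0
```

```bash
python3 -m inch '0 40 10 0 3;0 90 25 0 9;0 140 42 0 15;0 190 60 0 21;0 225 71 0 27;0 243 76 0 27;0 243 76 0 27;0 243 76 0 27'; python3 -c "
from h import *
d=save('wrist','w24');go([.61,-.05,.13],-11.5)"
```

```text
time_s: 39.28
position: [0.6129, -0.0514, 0.133]
tool_rot: [[0.202, 0.979, -0.0], [0.979, -0.202, -0.0], [-0.0, -0.0, -1.0]]
ft_force: [0.2, 0.9, 0.2]
grip_width: 0.0
t 39.33 pos [ 0.6129 -0.0516  0.1331] -> d [ 0.9 -3.2  3.1] turn -0.2 j6 -4.1 F [0.5 0.6 0.4] w -0.0
```

View pics/w24.png

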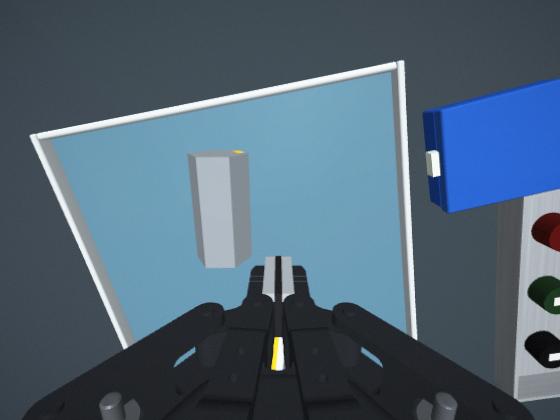

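```bash
python3 -c "
from h import *
crop('w24',170,135,270,280,4,'w24c')
rel('w24',[(194,157),(231,157),(206,266),(237,266)])"
```

```text
(194, 157) [ 49.  -63.7  85.1]
(231, 157) [ 49.  -35.6  85.1]
(206, 266) [-44.1 -61.8  85.1]
(237, 266) [-44.1 -35.2  85.1]
```

View pics/w24c.png

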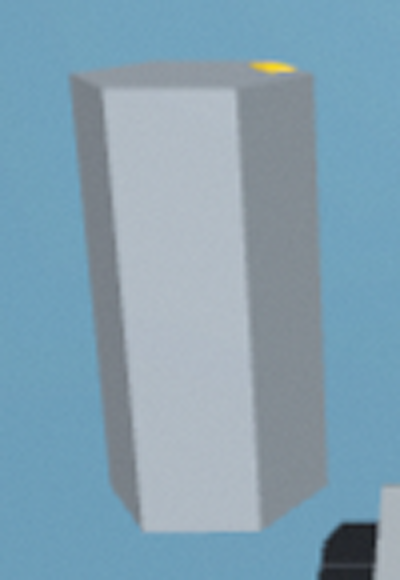

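```bash
python3 -m inch '0 2 0 40 0;0 2 0 80 0;0 2 0 95 0;0 2 -8 95 0;0 2 -14 95 0;0 2 -16 95 0;0 2 -16 95 0'; python3 -m inch '0 0 -6 0 0;0 0 -11 -3 0;0 0 -16 -6 0;0 0 -21 -9 0;0 0 -26 -11 0;0 0 -31 -12 0;0 0 -36 -13 0;0 0 -40 -14 0;0 0 -44 -15 0;0 0 -47 -15 0'; python3 -c "
from h import *
d=save('wrist','w25');go([.61,-.05,.13],-11.5)"
```

```text
time_s: 40.2
position: [0.5979, -0.0449, 0.0392]
tool_rot: [[0.202, 0.979, 0.001], [0.979, -0.202, -0.0], [-0.0, 0.001, -1.0]]
ft_force: [-0.5, 0.1, 0.7]
grip_width: -0.0003
time_s: 41.45
position: [0.5513, -0.0353, 0.0533]
tool_rot: [[0.202, 0.979, -0.0], [0.979, -0.202, 0.0], [0.0, -0.0, -1.0]]
ft_force: [-0.1, 0.8, -0.1]
grip_width: -0.0
t 41.5 pos [ 0.551  -0.0353  0.0533] -> d [ -2.5  60.7 -76.8] turn -0.1 j6 -4.3 F [0.6 0.6 0.2] w 0.0003
```

View pics/w25.png

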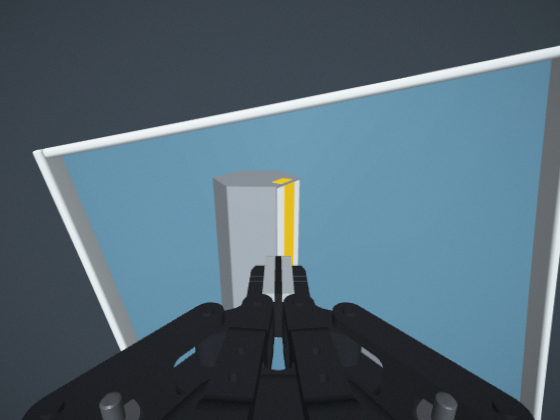

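```bash
python3 -c "
from h import *
rel('w25',[(228,186),(278,186)])"
```

```text
(228, 186) [ 45.7 -25.    5.3]
(278, 186) [45.7  0.4  5.3]
```

```bash
python3 -m inch '0 -1 15 -2 0;0 -1 30 -2 0;0 -1 32 5 0;0 -1 32 11 0;0 -1 29 15 0;0 -1 23 15 0;0 -1 20 15 0;0 -1 20 15 0'; python3 -m inch '0 0 -6 0 0;0 0 -11 -3 0;0 0 -16 -6 0;0 0 -21 -9 0;0 0 -26 -11 0;0 0 -31 -12 0;0 0 -36 -13 0;0 0 -40 -14 0;0 0 -44 -15 0;0 0 -47 -15 0'; python3 -c "
from h import *
d=save('wrist','w26');save('scene','s26');crop('s26',170,160,340,280,4.5,'s26c')"
```

```text
time_s: 42.5
position: [0.5708, -0.0404, 0.0387]
tool_rot: [[0.202, 0.979, 0.0], [0.979, -0.202, -0.0], [-0.0, 0.0, -1.0]]
ft_force: [-0.5, -0.0, -0.3]
grip_width: 0.0003
time_s: 43.75
position: [0.5247, -0.0309, 0.0534]
tool_rot: [[0.202, 0.979, 0.0], [0.979, -0.202, -0.0], [-0.0, 0.0, -1.0]]
ft_force: [1.0, 0.3, 0.4]
grip_width: 0.0001
```

View pics/w26.png

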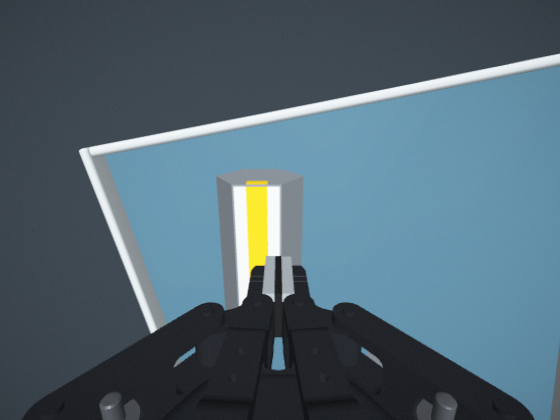

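All three stripes are up. I'll rise clear and do the final check.

```bash
python3 -m inch '0 0 3 -30 0;0 0 3 -80 0;0 0 0 -140 0;0 0 -50 -190 0;0 0 -100 -200 0;0 0 -130 -200 0;0 0 -130 -200 0;0 0 -130 -200 0'; python3 -c "
from h import *
save('top','t27');save('scene','s27');save('wrist','w27')
crop('t27',130,70,460,320,2.4,'t27c');crop('s27',150,150,450,350,2.6,'s27c')
d=load('t27');P=cloud(d).reshape(-1,3)
for n,u,v in []: pass
for n,c,r,z0,z1 in [('stack',(.694,.145),.05,.155,.175)]:
    m=(np.hypot(P[:,0]-c[0],P[:,1]-c[1])<r)&(P[:,2]>z0)&(P[:,2]<z1); print(n,m.sum(),circ(P[m,:2]) if m.sum()>9 else '')
m=(np.hypot(P[:,0]-.532,P[:,1]-.359)<.06)&(P[:,2]>.145); y=P[m]; print('mallet',m.sum(),y.max(0),cv2.minAreaRect((y[:,:2]*1000).astype(np.float32)) if len(y) else '')
for n,u in [('amber',None)]: pass
X=P[(P[:,2]>.04)&(P[:,2]<.07)&(abs(P[:,0]-.575)<.13)&(P[:,1]<.04)&(P[:,1]>-.385)]; print('bars top z',np.percentile(X[:,2],[1,50,99,100]).round(4))
"
```

```text
time_s: 44.85
position: [0.3983, -0.005, 0.2534]
tool_rot: [[0.202, 0.979, 0.001], [0.979, -0.202, -0.0], [-0.0, 0.001, -1.0]]
ft_force: [0.0, -0.5, -1.1]
grip_width: -0.0002
stack 96 (array([0.69417785, 0.14484091]), np.float64(0.030742568758262805))
mallet 409 [0.54812234 0.40240196 0.17488623] ((530.3920288085938, 359.6777648925781), (85.52714538574219, 34.31549072265625), 89.15242004394531)
bars top z [0.0401 0.0474 0.0551 0.0582]
```

View pics/t27c.png

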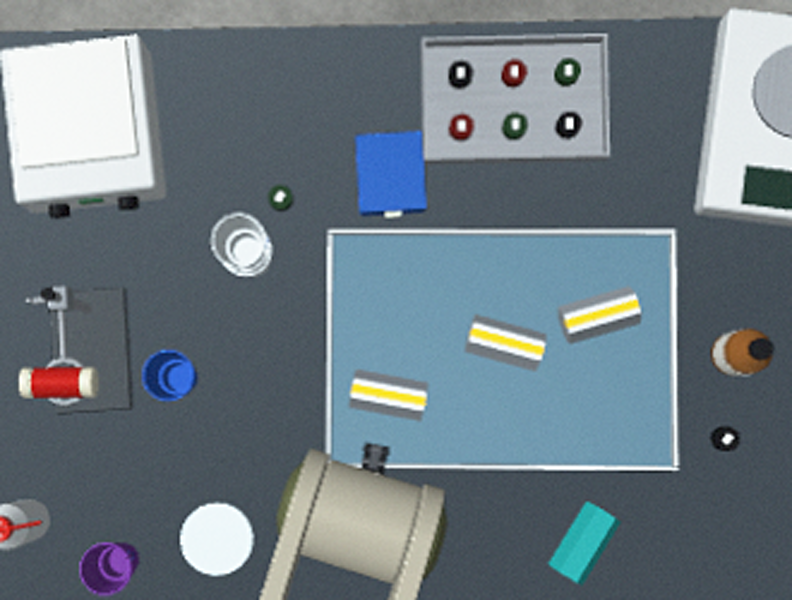

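View pics/s27c.png

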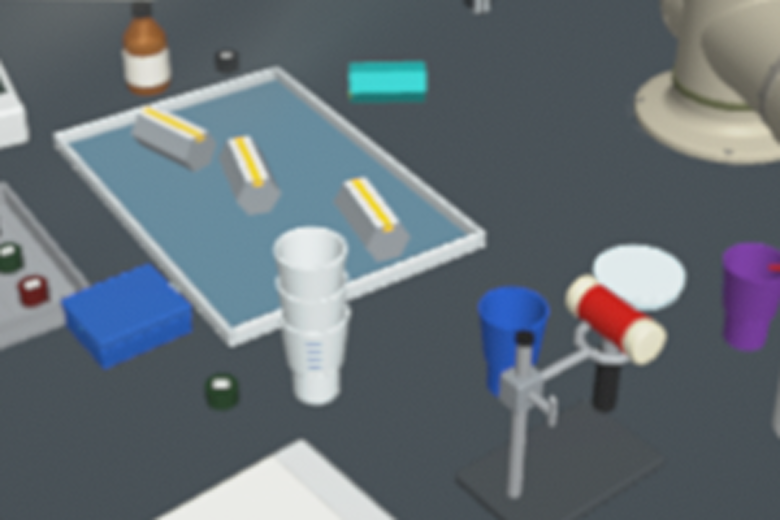

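```bash
python3 -c "
from rig import env
print(env.close_job())"
```

```text
the job is handed in; nothing more can be done
None
```

The job is handed in, at about 45 s on the robot's clock, and the last pictures show everything in place. No verdict was reported.

- **Mallet:** it hangs in the stand ring, handle down. Its head was measured within about 2 mm of the ring axis.
- **Beakers:** only two loose white beakers were present. Both are nested on beaker_a, upright, with the rims stepped evenly. The top rim centre is at about (0.694, 0.145), in line with beaker_a. The pressing height for each also matched a fully home fit.
- **Bars:** all three lie flat on the liner with the yellow stripe up. I rolled the middle bar one flat, the far bar three and the near bar two. The far bar had been knocked aside during the run. I slid it about 20 mm along its axis first, so it would clear the middle bar.
- **Left alone:** the bottles, discs, dish, box and look-alikes look unmoved in the pictures. I judged this by eye and did not measure it.

The top and wrist cameras differed by 2–3 mm on some positions. No check failed.

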